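# Lay out the cedar bars to air and start the timer

### The job

Set the cedar bars out to air. First fold up all four sides of the tray; then tip each tube that holds a bar until the bar's end slides out at the mouth, draw the bar out by that end and lay it flat in the tray, leaving the tubes lying on the bench. When every bar is in the tray, brace the loose timer against the wooden stop and press its red button fully in for a moment, then leave the timer standing at the stop; do not disturb the coin cup, incense plate or shoe inserts.

Things in the scene. Friction and masses are not known exactly. Their poses are not given: they have to be found in the camera images.
- tray: fold-up tray, fixed to the bench: pale wooden base plate 150 mm (its x) by 160 mm (its y), 10 mm thick, with four hinged blue side panels with white outer edges. Origin at the centre of the plate's underside on the bench, z up. The plate's top, 10 mm up, is the tray's floor. Once the sides are up, the space inside is 145 x 155 mm and the sides' tops stand 58 mm above the bench
- flap_front (a joint): angle (rad) of the panel on the tray's -x side: 0 flat outwards, 1.571 upright (end stop). Level hinge line 75 mm from the tray's centre, 8 mm above the bench; panel 50 mm from hinge to free edge, 5 mm thick, nearly as wide as the tray's side. Starts at 0.5 to 0.95; the stiff hinge (0.06 N m) holds it where it is left. Push the free edge inwards and up along its arc; a level push may jam
- flap_front_edge (a point): middle of the outer (free) edge of that panel, flap_front
- flap_back (a joint): angle (rad) of the panel on the tray's +x side: 0 flat outwards, 1.571 upright (end stop). Level hinge line 75 mm from the tray's centre, 8 mm above the bench; panel 50 mm from hinge to free edge, 5 mm thick, nearly as wide as the tray's side. Starts at 0.5 to 0.95; the stiff hinge (0.06 N m) holds it where it is left. Push the free edge inwards and up along its arc; a level push may jam
- flap_back_edge (a point): middle of the outer (free) edge of that panel, flap_back
- flap_left (a joint): angle (rad) of the panel on the tray's +y side: 0 flat outwards, 1.571 upright (end stop). Level hinge line 80 mm from the tray's centre, 8 mm above the bench; panel 50 mm from hinge to free edge, 5 mm thick, nearly as wide as the tray's side. Starts at 0.5 to 0.95; the stiff hinge (0.06 N m) holds it where it is left. Push the free edge inwards and up along its arc; a level push may jam
- flap_left_edge (a point): middle of the outer (free) edge of that panel, flap_left
- flap_right (a joint): angle (rad) of the panel on the tray's -y side: 0 flat outwards, 1.571 upright (end stop). Level hinge line 80 mm from the tray's centre, 8 mm above the bench; panel 50 mm from hinge to free edge, 5 mm thick, nearly as wide as the tray's side. Starts at 0.5 to 0.95; the stiff hinge (0.06 N m) holds it where it is left. Push the free edge inwards and up along its arc; a level push may jam
- flap_right_edge (a point): middle of the outer (free) edge of that panel, flap_right
- tube1: loose clear plastic tube, 40 x 40 mm square outside, 30 x 30 inside, 150 mm long, about 150 g, lying on the bench; closed at the orange end (10 mm cap), open at the white-rimmed end. Origin at its middle (20 mm above the bench), x towards the mouth. May be empty. A bar inside slides once the tube is tipped 15 to 30 degrees; a bar part-way out stays put when the tube is levelled
- bar1: cedar bar, 115 mm long (its x), 20 x 20 mm, 30 g; origin at its centre. It starts inside tube1, its end 17 to 25 mm back from the mouth, too deep to be reached. Absent in some starts (then tube1 is empty)
- tube2: loose clear plastic tube, 40 x 40 mm square outside, 30 x 30 inside, 150 mm long, about 150 g, lying on the bench; closed at the orange end (10 mm cap), open at the white-rimmed end. Origin at its middle (20 mm above the bench), x towards the mouth. May be empty. A bar inside slides once the tube is tipped 15 to 30 degrees; a bar part-way out stays put when the tube is levelled
- bar2: cedar bar, 115 mm long (its x), 20 x 20 mm, 30 g; origin at its centre. It starts inside tube2, its end 17 to 25 mm back from the mouth, too deep to be reached. Absent in some starts (then tube2 is empty)
- tube3: loose clear plastic tube, 40 x 40 mm square outside, 30 x 30 inside, 150 mm long, about 150 g, lying on the bench; closed at the orange end (10 mm cap), open at the white-rimmed end. Origin at its middle (20 mm above the bench), x towards the mouth. May be empty. A bar inside slides once the tube is tipped 15 to 30 degrees; a bar part-way out stays put when the tube is levelled
- bar3: cedar bar, 115 mm long (its x), 20 x 20 mm, 30 g; origin at its centre. It starts inside tube3, its end 17 to 25 mm back from the mouth, too deep to be reached. Absent in some starts (then tube3 is empty)
- timer: loose white timer, 80 mm long (its x) x 52 mm wide x 40 mm high, about 170 g, standing on the bench, a dark display on top. Origin at the centre of its underside, z up, +x towards the plain end that goes against the stop; the red button is on the -x end
- timer_button (a joint): travel in m of the timer's round red button (22 mm across, axis 22 mm above the bench, standing 12 mm out of the -x end): 0 out, 0.006 fully in; pressed along the timer's +x. The spring takes 1.5 N to start, 5 N fully in, and it springs back. The unbraced timer slides away before the button goes in
- button_face (a point): centre of the button's outer face
- stop: fixed wooden stop block, 100 mm wide (its y), 40 mm deep, 35 mm high. Origin at the foot of its front face, in the middle; +x points into the block, so the timer stands on its -x side, and touching it squarely the timer's centre is 40 mm in front of this face
- coin_cup: bystander: stainless coin cup, 76 mm across, 60 mm high, origin at the centre of its underside
- incense_plate: bystander: white ceramic incense plate, 100 mm across, 18 mm high, origin at the centre of its underside
- insert_a: bystander: the nearer of two cedar shoe inserts, about 210 mm long (its x), 60 mm wide, 36 mm high, origin on its underside near the middle
Mind the look-alikes: they are no part of the job. What is shaped like the tube2 but black or purple is not meant.

How it is judged:
On the way, in this order (a step that is already met when the one before it is completed fails the run):
1. all four tray sides stand upright (value of joint each of flap_front, flap_back, flap_left, flap_right above 1.42 rad), for 0.2 s.
2. a bar has slid 25 to 85 mm out at the mouth of its tube, the rest of it still inside (((x of bar1 in the frame of tube1 between 0.0425 and 0.1025 m and y of bar1 in the frame of tube1 between -0.012 and 0.012 m and z of bar1 in the frame of tube1 between -0.012 and 0.012 m) or (x of bar2 in the frame of tube2 between 0.0425 and 0.1025 m and y of bar2 in the frame of tube2 between -0.012 and 0.012 m and z of bar2 in the frame of tube2 between -0.012 and 0.012 m) or (x of bar3 in the frame of tube3 between 0.0425 and 0.1025 m and y of bar3 in the frame of tube3 between -0.012 and 0.012 m and z of bar3 in the frame of tube3 between -0.012 and 0.012 m))), for 0.2 s.
3. every bar lies in the tray (all of step 1 and x of bar1 in the frame of tray between -0.068 and 0.068 m and y of bar1 in the frame of tray between -0.074 and 0.074 m and z of bar1 in the frame of tray between 0.012 and 0.045 m and angle between bar1's own x axis and vertical between 1.27 and 1.87 rad and x of bar2 in the frame of tray between -0.068 and 0.068 m and y of bar2 in the frame of tray between -0.074 and 0.074 m and z of bar2 in the frame of tray between 0.012 and 0.045 m and angle between bar2's own x axis and vertical between 1.27 and 1.87 rad and x of bar3 in the frame of tray between -0.068 and 0.068 m and y of bar3 in the frame of tray between -0.074 and 0.074 m and z of bar3 in the frame of tray between 0.012 and 0.045 m and angle between bar3's own x axis and vertical between 1.27 and 1.87 rad), for 0.2 s.
4. the timer's button is pressed in (4.5 of 6 mm or more) while the timer bears on the stop (value of joint timer_button above 0.0045 m and contact force between timer and stop above 1 N), for 0.2 s.
At the end, for the whole second after the job is handed in: All four tray sides stand upright (over 1.42 rad); every bar lies flat (within 17 degrees) inside the tray, its centre below 45 mm; all tubes lie on the bench; the timer stands upright at the stop, its front within 20 mm of it, the button out; everything at rest (all of step 3 and angle between tube1's own x axis and vertical between 1.42 and 1.72 rad and height (world z) of each of tube1, tube2, tube3 below 0.03 m and angle between tube2's own x axis and vertical between 1.42 and 1.72 rad and angle between tube3's own x axis and vertical between 1.42 and 1.72 rad and x of timer in the frame of stop between -0.06 and 0 m and y of timer in the frame of stop between -0.05 and 0.05 m and angle between timer's own z axis and vertical below 0.1 rad and linear speed of each of bar1, bar2, bar3, tube1, tube2, tube3, timer below 0.02 m/s and value of joint timer_button below 0.002 m); the robot touches nothing.
It fails at once if a bystander (cup, plate, near shoe insert) is moved by more than 30 mm (distance of any of coin_cup, incense_plate, insert_a from where it was at the start of the episode above 0.03 m).
Of bar1, bar2, bar3 only 2 to 3 are there at a start; the rules pass over those that are not, and their reading is None.
At some moment in a run one of tube1, tube2, tube3, timer may be knocked a few centimetres aside while the robot is not near it.
Once in a run the grip may slacken for a moment while it holds something.
It also fails if it takes over 210 s, if anything falls off the work surface, if the arm or the gripper's body presses on something with over 40 N, if the wrist force passes 120 N, or if a joint passes its speed limit or range.

### The arm

A 7-joint arm with a two-finger parallel gripper is mounted at the origin on the work surface. World frame = base frame: x ahead of the robot, y to its left, z up, the work surface at z = 0. Lengths are in m, angles in rad, forces in N, time in s.
With the tool pointing down it reaches from about 0.425 to 0.925 m from the base axis. Payload 6.8 kg.
Tool frame: the origin (TCP) lies on the centre line of the jaws, within the pads' length; the fingertips stand 19 mm ahead of it and the grasp point (between the pads) is the TCP; z points along the fingers, y is the line along which they close (so a half turn about z gives the same grasp; the last joint's range is limited). The gripper opens to 85 mm and grips with 20 to 120 N. Pads are 22 mm wide; open, the fingers measure 114 mm over their backs; the gripper's body (76 mm by 85 mm) begins 54 mm behind the grasp point. The pads swing forward as they close: fully open they stand 13 mm farther back than shut.
Start: joints at [1.206, 0.477, 0.022, 1.555, -0.011, 1.109, -0.083], TCP at [0.171, -0.653, 0.25] pointing down, gripper open.
Joint ranges: [-2.96, 2.96], [-0.34, 2.1], [-1.41, 1.46], [0.24, 2.44], [-1.37, 4.51], [0.17, 1.92], [-2.96, 2.96]. Speed limits (rad/s): [2.39, 2.39, 3.14, 3.14, 3.14, 3.14, 3.14].

### API

Orientations are given as a rotation vector (axis times angle).
In Python, from bench import r gives the robot as it stands. The module is installed in compiled form; this text tells all that it offers.
- The arm moves only by the tool arm_command, never from a script. Its argument "rows" is a list of rows, each an object of numbers: "fingers": the opening, from -1 (shut) to 1 (fully open); "x", "y", "z": the shift along the tool's x, y, z in m; "ax", "ay", "az": the turn, a rotation vector about the tool's x, y, z in degrees. In form: [{"fingers": .., "x": .., "y": .., "z": .., "ax": .., "ay": .., "az": ..}, ...]. A call has 1 to 10 rows; each row shifts and turns the commanded pose from where the row before left it, along the tool's axes as they then stand; what a row does not reach is not made up. A row lasts 1/12 s, in which the tool goes at most 41.7 mm and 7.16 degrees, less where a joint would pass 70% of its speed; a pose out of reach is approached as far as the arm can. A call is refused whole if a number of a shift passes 0.0417 or a number of a turn 7.16, either way. A call with a gripper value outside its range is refused whole. The fingers move at their own pace and stop on an object; "grip_force" is the grip in N (left out, the last holds). Time passes only in rows, so rows that do not move let the fingers close. It gives the time, the measured TCP pose, the force, the opening and the grip force at its end, in the units of the state.
- r.get_obs(): the state, without advancing time (a new reading comes with each control period).
- r.grab_frame(name): name is "side" or "top" or "wrist"; returns a dict with "frame" (480x640x3 uint8, red, green, blue), "depth" (480x640 float32, m along the optical axis (not along the pixel's ray), 0 where there is no reading), "K" (3x3 intrinsics, pixels), "world_from_camera" (4x4, takes a point from camera to world coordinates). Camera axes: x right, y down, z forward; pixel columns grow to the right and rows downward; lengths in m; the calibration is good to about 2 mm. The wrist camera is an equidistant fisheye: a pixel r from the principal point sees the ray r / f radians off the axis. A picture is of the moment at which its call begins.
- r.hand_in(): hands the job in; it is judged then, once.
The state is a dict: "clock": time; "joints": joint angles; "qvel": joint speeds; "tau": joint torques, N m; "tcp_pos": TCP position; "orientation": TCP orientation; "contact_force": force on the tool from outside, world axes, zero at the start; "moment": the same for the moment, N m; "grip_width": finger opening in m; "gripper_force": force on a finger pad.
Only numpy, scipy, OpenCV 4.12 (cv2) and the standard library are available. Lean on these libraries where they do the work, as an engineer would, in place of code of your own. Each camera call takes 0.05 s, during which the arm holds its last target. There are 200 camera calls.

## Working session

There is one attempt and no reset: what is moved stays moved. The work goes in short steps, Python scripts to look and compute and a tool call to move; the robot and the scene stay as the last step left them, time stands still between calls to the robot, and variables do not carry over. Pictures are saved under pics/ and viewed, at most 14 in all, crops included, and the job is handed in when it is done.

Besides the shell and the picture viewer there is one more tool, called after "Emit:" as name([rows], argument=value, ...), one row to a line, values as JSON. arm_command: Moves the arm, as the interface text tells. Its arguments: {"type":"object","properties":{"rows":{"type":"array"},"grip_force":{"type":"number"}},"required":["rows"]}

```bash
mkdir -p pics; cat > h.py <<'E'
import numpy as np, cv2
from bench import r
from scipy.spatial.transform import Rotation as R
def grab(n,save=None):
    f=r.grab_frame(n); np.savez('%s.npz'%n,**f)
    if save: cv2.imwrite('pics/'+save,f['frame'][:,:,::-1])
    return f
def load(n): return dict(np.load('%s.npz'%n))
def pt(f,u,v,z=None):
    "world point by depth at pixel (pinhole)"
    K=f['K'];T=f['world_from_camera']
    ray=np.array([(u-K[0,2])/K[0,0],(v-K[1,2])/K[1,1],1])
    if z is None:
        d=np.median(f['depth'][v-1:v+2,u-1:u+2]); return T[:3,:3]@(ray*d)+T[:3,3]
    w=T[:3,:3]@ray; return T[:3,3]+w*(z-T[2,3])/w[2]
E
python3 - <<'E'
from h import *
o=r.get_obs()
for k,v in o.items(): print(k,np.round(v,3))
print(R.from_rotvec(o['orientation']).as_matrix().round(2))
for n in('top','side'):
    f=grab(n,n+'0.png'); print(n,f['K'].round(0).tolist(),f['world_from_camera'].round(3).tolist())
E
```

```text
clock 0.0
joints [ 1.206  0.478  0.022  1.556 -0.011  1.109 -0.083]
qvel [-0.001  0.001 -0.    -0.     0.002 -0.001  0.   ]
tau [-1.0000e-03 -5.9645e+01  1.6080e+00 -2.8120e+01  1.2000e-02  9.0000e-03
  0.0000e+00]
tcp_pos [ 0.171 -0.652  0.249]
orientation [-3.114e+00 -4.020e-01  1.000e-03]
contact_force [-0.464  0.12  -0.563]
moment [ 0.007 -0.011  0.085]
gripper_force 0.0
grip_width 0.086
[[ 0.97  0.25 -0.  ]
 [ 0.25 -0.97  0.  ]
 [-0.   -0.   -1.  ]]
top [[455.0, 0.0, 321.0], [0.0, 455.0, 235.0], [0.0, 0.0, 1.0]] [[-0.009, -0.996, 0.087, 0.429], [-1.0, 0.009, -0.004, -0.032], [0.003, -0.087, -0.996, 0.975], [0.0, 0.0, 0.0, 1.0]]
side [[609.0, 0.0, 319.0], [0.0, 609.0, 230.0], [0.0, 0.0, 1.0]] [[-0.875, -0.232, 0.426, -0.08], [-0.485, 0.424, -0.765, 1.004], [-0.003, -0.875, -0.484, 0.725], [0.0, 0.0, 0.0, 1.0]]
```

View pics/top0.png

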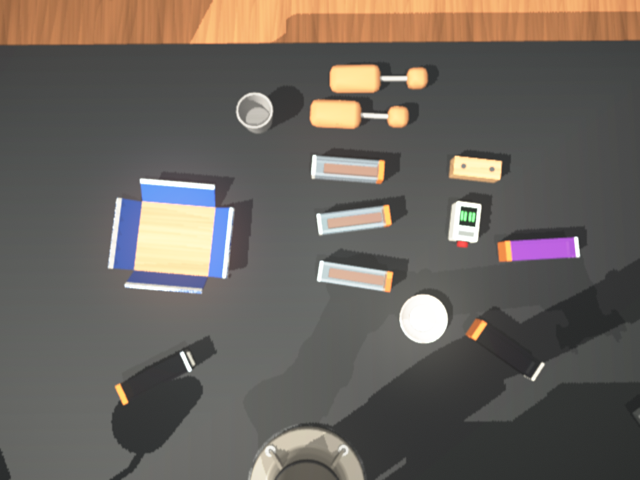

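View pics/side0.png

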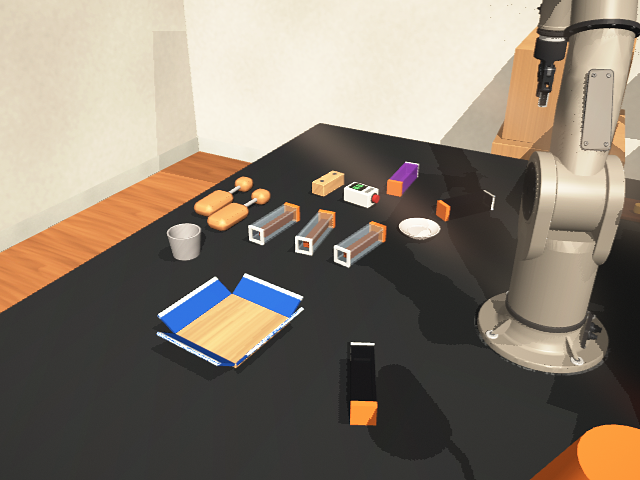

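Top view: tray at about (175,237), up = +x and left = +y. Three clear tubes at (348,168), (354,219), (355,276), each holding a bar with its mouth to the left. Timer at (465,222), button facing down, stop at (475,168). The side view agrees. Next, enlarged crops.

```bash
python3 - <<'E'
from h import *
f=load('top');im=f['frame'][:,:,::-1]
a=cv2.resize(im[170:302,100:246],None,fx=4.5,fy=4.5,interpolation=cv2.INTER_CUBIC)
b=cv2.resize(im[145:300,305:515],None,fx=3.8,fy=3.8,interpolation=cv2.INTER_CUBIC)
cv2.imwrite('pics/c1.png',a[:590]);cv2.imwrite('pics/c2.png',b[:590])
E
```

```text
(no output)
```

View pics/c1.png

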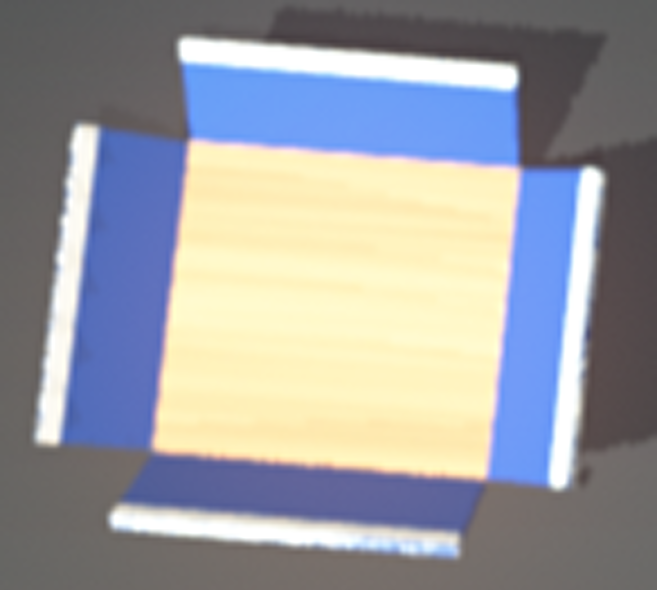

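View pics/c2.png

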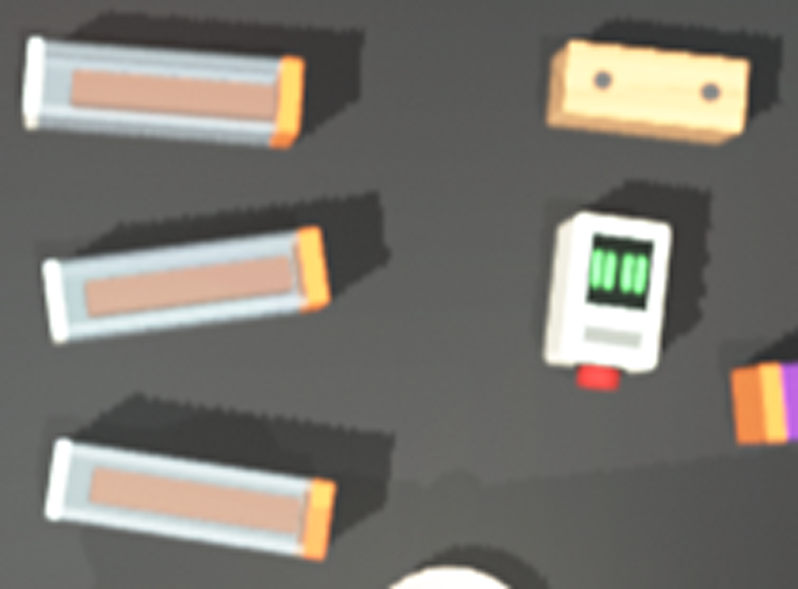

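c1: tray base corners at (190,142), (519,167), (489,479), (154,451). c2: tube ends, the timer (button at (598,385) toward the robot) and the stop's front edge are clear.

```bash
python3 - <<'E'
from h import *
f=load('top')
def P1(u,v,z):return pt(f,100+(u+.5)/4.5-.5,170+(v+.5)/4.5-.5,z)
def P2(u,v,z):return pt(f,305+(u+.5)/3.8-.5,145+(v+.5)/3.8-.5,z)
c=np.array([P1(*p,.01) for p in[(190,142),(519,167),(489,479),(154,451)]])
print('tray',c.mean(0).round(4),c.round(3).tolist())
for n,L in dict(back=(347,62),front=(285,530),left=(66,285),right=(578,330)).items():
    u,v=int(100+L[0]/4.5),int(170+L[1]/4.5); print(n,pt(f,u,v).round(3))
for n,q in dict(A=[(40,38),(35,128),(304,57),(294,147)],B=[(48,262),(64,340),(318,228),(328,303)],C=[(70,440),(54,518),(334,482),(320,558)],
   timer=[(577,213),(670,224),(657,372),(562,365)]).items():
    p=np.array([P2(*a,.04) for a in q]); print(n,p.mean(0).round(4),'mouthmid',((p[0]+p[1])/2).round(4),'other',((p[2]+p[3])/2).round(4), 'L',np.linalg.norm((p[0]+p[1]-p[2]-p[3])/2).round(4), 'w',np.linalg.norm(p[0]-p[1]).round(3))
    print(' dir',np.degrees(np.arctan2(*((p[0]+p[1]-p[2]-p[3])[[1,0]]))).round(1), 'depth z', [pt(f,int(305+a/3.8),int(145+b/3.8)).round(3)[2] for a,b in q])
    m=np.mean(q,0);print(' centre depth', pt(f,int(305+m[0]/3.8),int(145+m[1]/3.8)).round(3))
p=np.array([P2(*a,.035) for a in[(570,40),(748,60),(740,133),(563,113)]]);print('stop',p.round(4).tolist(), 'front mid',p[2:].mean(0).round(4))
print('button',P2(598,385,.022))
# bystanders
print('cup',pt(f,255,105).round(3),'plate',pt(f,424,318).round(3),'insA',pt(f,335,114).round(3))
# side view check
s=load('side')
for n,(u,v) in dict(cupc=(184,228),Amouth=(259,231),Bmouth=(305,243),Cmouth=(343,256)).items(): print(n,pt(s,u,v).round(3))
E
```

```text
tray [0.5093 0.2764 0.01  ] [[0.589, 0.348, 0.01], [0.576, 0.192, 0.01], [0.429, 0.204, 0.01], [0.443, 0.361, 0.01]]
back [0.624 0.267 0.033]
front [0.407 0.287 0.047]
left [0.519 0.393 0.037]
right [0.496 0.158 0.033]
A [ 0.6488 -0.094   0.04  ] mouthmid [ 0.6547 -0.0222  0.04  ] other [ 0.6429 -0.1658  0.04  ] L 0.1441 w 0.05
 dir 85.3 depth z [np.float64(0.035), np.float64(0.002), np.float64(-0.002), np.float64(-0.002)]
 centre depth [ 0.649 -0.094  0.039]
B [ 0.5431 -0.1041  0.04  ] mouthmid [ 0.534  -0.0313  0.04  ] other [ 0.5522 -0.177   0.04  ] L 0.1468 w 0.044
 dir 97.1 depth z [np.float64(-0.0), np.float64(0.004), np.float64(0.002), np.float64(-0.001)]
 centre depth [ 0.544 -0.103  0.038]
C [ 0.4258 -0.1049  0.04  ] mouthmid [ 0.4375 -0.0337  0.04  ] other [ 0.4142 -0.1761  0.04  ] L 0.1443 w 0.043
 dir 80.7 depth z [np.float64(-0.002), np.float64(-0.0), np.float64(-0.001), np.float64(-0.001)]
 centre depth [ 0.426 -0.106  0.037]
timer [ 0.5356 -0.3366  0.04  ] mouthmid [ 0.5766 -0.3419  0.04  ] other [ 0.4945 -0.3313  0.04  ] L 0.0828 w 0.051
 dir -7.4 depth z [np.float64(0.0), np.float64(-0.0), np.float64(-0.002), np.float64(-0.001)]
 centre depth [ 0.535 -0.337  0.039]
stop [[0.6777, -0.3176, 0.035], [0.6656, -0.416, 0.035], [0.6246, -0.4098, 0.035], [0.6366, -0.3123, 0.035]] front mid [ 0.6306 -0.361   0.035 ]
button [ 0.48669121 -0.33032891  0.022     ]
cup [0.799 0.107 0.012] plate [ 0.336 -0.25   0.004] insA [ 0.769 -0.067  0.035]
cupc [0.793 0.076 0.048]
Amouth [ 0.647 -0.014  0.034]
Bmouth [ 0.542 -0.048  0.014]
Cmouth [ 0.444 -0.05   0.007]
```

Emit:
arm_command([
  {"fingers": -1,"az": 6.5},
  {"fingers": -1,"az": 6.5},
  {"fingers": -1,"az": 6.5},
  {"fingers": -1,"x": 0.022,"y": -0.027},
  {"fingers": -1,"x": 0.022,"y": -0.027},
  {"fingers": -1,"x": 0.022,"y": -0.027},
  {"fingers": -1,"x": 0.022,"y": -0.027},
  {"fingers": -1,"x": 0.022,"y": -0.027},
  {"fingers": -1,"x": 0.022,"y": -0.027},
  {"fingers": -1,"x": 0.022,"y": -0.027},
])

```text
validation failed for argument at $.ro...
```

Emit:
arm_command([
  {"fingers": -1,"x": 0.022,"y": -0.027},
  {"fingers": -1,"x": 0.022,"y": -0.027},
  {"fingers": -1,"x": 0.022,"y": -0.027},
  {"fingers": -1,"x": 0.022,"y": -0.027},
  {"fingers": -1,"x": 0.022,"y": -0.027},
  {"fingers": -1,"x": -0.0076,"y": -0.037},
  {"fingers": -1,"x": -0.0076,"y": -0.037},
  {"fingers": -1,"x": -0.0076,"y": -0.037},
  {"fingers": -1,"x": -0.0076,"y": -0.037},
  {"fingers": -1,"x": -0.0076,"y": -0.037},
])

```text
validation failed for argument at $.ro...
```

Emit:
arm_command([
  {"fingers": -1,"x": -0.0076,"y": -0.037},
  {"fingers": -1,"x": -0.0076,"y": -0.037},
  {"fingers": -1,"x": -0.0076,"y": -0.037},
  {"fingers": -1,"x": -0.0076,"y": -0.037},
  {"fingers": -1,"x": -0.0076,"y": -0.037},
  {"fingers": -1,"x": -0.0076,"y": -0.037},
  {"fingers": -1,"x": -0.0076,"y": -0.037},
  {"fingers": -1,"x": -0.0076,"y": -0.037},
  {"fingers": -1,"x": -0.0076,"y": -0.037},
  {"fingers": -1,"x": -0.0076,"y": -0.037},
])

```text
validation failed for argument at $.ro...
```

Emit:
arm_command([
  {"fingers": -1.0,"x": 0.0,"y": 0.0,"z": 0.0,"ax": 0.0,"ay": 0.0,"az": 6.5},
])

```text
clock: 0.18
tcp_pos: [0.1712, -0.6525, 0.2496]
orientation: [-3.132, -0.225, 0.0]
contact_force: [0.2, 1.0, -0.1]
grip_width: 0.0753
gripper_force: 0.0
```

Emit:
arm_command([
  {"fingers": -1,"x": 0,"y": 0,"z": 0,"ax": 0,"ay": 0,"az": 6.6},
  {"fingers": -1,"x": 0,"y": 0,"z": 0,"ax": 0,"ay": 0,"az": 6.6},
  {"fingers": -1,"x": 0.022,"y": -0.027,"z": 0,"ax": 0,"ay": 0,"az": 0},
  {"fingers": -1,"x": 0.022,"y": -0.027,"z": 0,"ax": 0,"ay": 0,"az": 0},
  {"fingers": -1,"x": 0.022,"y": -0.027,"z": 0,"ax": 0,"ay": 0,"az": 0},
  {"fingers": -1,"x": 0.022,"y": -0.027,"z": 0,"ax": 0,"ay": 0,"az": 0},
  {"fingers": -1,"x": 0.022,"y": -0.027,"z": 0,"ax": 0,"ay": 0,"az": 0},
  {"fingers": -1,"x": 0.022,"y": -0.027,"z": 0,"ax": 0,"ay": 0,"az": 0},
  {"fingers": -1,"x": 0.022,"y": -0.027,"z": 0,"ax": 0,"ay": 0,"az": 0},
  {"fingers": -1,"x": 0.022,"y": -0.027,"z": 0,"ax": 0,"ay": 0,"az": 0},
])

```text
clock: 1.02
tcp_pos: [0.3663, -0.4514, 0.25]
orientation: [-3.138, 0.137, 0.001]
contact_force: [0.5, -1.1, -0.2]
grip_width: -0.0
gripper_force: 0.0
```

Emit:
arm_command([
  {"fingers": -1,"x": 0.022,"y": -0.027,"z": 0,"ax": 0,"ay": 0,"az": 0},
  {"fingers": -1,"x": 0.022,"y": -0.027,"z": 0,"ax": 0,"ay": 0,"az": 0},
  {"fingers": -1,"x": 0.022,"y": -0.027,"z": 0,"ax": 0,"ay": 0,"az": 0},
  {"fingers": -1,"x": 0.022,"y": -0.027,"z": 0,"ax": 0,"ay": 0,"az": 0},
  {"fingers": -1,"x": -0.0076,"y": -0.037,"z": 0,"ax": 0,"ay": 0,"az": 0},
  {"fingers": -1,"x": -0.0076,"y": -0.037,"z": 0,"ax": 0,"ay": 0,"az": 0},
  {"fingers": -1,"x": -0.0076,"y": -0.037,"z": 0,"ax": 0,"ay": 0,"az": 0},
  {"fingers": -1,"x": -0.0076,"y": -0.037,"z": 0,"ax": 0,"ay": 0,"az": 0},
  {"fingers": -1,"x": -0.0076,"y": -0.037,"z": 0,"ax": 0,"ay": 0,"az": 0},
  {"fingers": -1,"x": -0.0076,"y": -0.037,"z": 0,"ax": 0,"ay": 0,"az": 0},
])

```text
clock: 1.85
tcp_pos: [0.4356, -0.1262, 0.2501]
orientation: [3.138, -0.137, -0.001]
contact_force: [0.2, 0.3, 1.1]
grip_width: 0.0004
gripper_force: 0.0
```

Emit:
arm_command([
  {"fingers": -1,"x": -0.0076,"y": -0.037,"z": 0,"ax": 0,"ay": 0,"az": 0},
  {"fingers": -1,"x": -0.0076,"y": -0.037,"z": 0,"ax": 0,"ay": 0,"az": 0},
  {"fingers": -1,"x": -0.0076,"y": -0.037,"z": 0,"ax": 0,"ay": 0,"az": 0},
  {"fingers": -1,"x": -0.0076,"y": -0.037,"z": 0,"ax": 0,"ay": 0,"az": 0},
  {"fingers": -1,"x": -0.0076,"y": -0.037,"z": 0,"ax": 0,"ay": 0,"az": 0},
  {"fingers": -1,"x": -0.0076,"y": -0.037,"z": 0,"ax": 0,"ay": 0,"az": 0},
  {"fingers": -1,"x": -0.0076,"y": -0.037,"z": 0,"ax": 0,"ay": 0,"az": 0},
  {"fingers": -1,"x": -0.0076,"y": -0.037,"z": 0,"ax": 0,"ay": 0,"az": 0},
  {"fingers": -1,"x": -0.0076,"y": -0.037,"z": 0,"ax": 0,"ay": 0,"az": 0},
  {"fingers": -1,"x": -0.0076,"y": -0.037,"z": 0,"ax": 0,"ay": 0,"az": 0},
])

```text
clock: 2.68
tcp_pos: [0.3922, 0.2488, 0.2502]
orientation: [3.138, -0.137, 0.0]
contact_force: [0.7, -0.2, 0.4]
grip_width: 0.0002
gripper_force: 0.0
```

```bash
cat >> h.py <<'E'
def delta(*targets):
    "shifts in the tool's axes (mm) from the present pose through world points"
    o=r.get_obs();p=np.array(o['tcp_pos']);M=R.from_rotvec(o['orientation']).as_matrix()
    print('at',p.round(4),'yaw',np.degrees(np.arctan2(M[1,0],M[0,0])).round(1),'F',np.round(o['contact_force'],1),'w',round(o['grip_width'],4))
    for t in targets:
        t=np.array(t,float);print('->',t.round(4),'shift mm',(M.T@(t-p)*1000).round(1));p=t
TY=np.radians(-5)
TR=np.array([[np.cos(TY),-np.sin(TY)],[np.sin(TY),np.cos(TY)]]);TC=np.array([.5093,.2764])
def tray(x,y,z): return np.r_[TC+TR@[x,y],z]
E
python3 - <<'E'
from h import *
delta(tray(-.126,0,.25),tray(-.126,0,.052))
for n,h,th,half in(('front',75,.92,11),('right',80,.64,14.5),('back',75,.6,11),('left',80,.72,14.5)):
    t=np.linspace(th,1.571,7);rr=h+50*np.cos(t)+half+1;z=8+50*np.sin(t)-12+19
    print(n,'start r',rr[0].round(1),'z',z[0].round(1),'dr',np.diff(rr).round(1),'dz',np.diff(z).round(1))
E
```

```text
at [0.3922 0.2488 0.2502] yaw -5.0 F [ 0.7 -0.2  0.4] w 0.0002
-> [0.3838 0.2874 0.25  ] shift mm [-11.8 -37.7   0.2]
-> [0.3838 0.2874 0.052 ] shift mm [-0.00e+00 -1.00e-01  1.98e+02]
front start r 117.3 z 54.8 dr [-4.5 -4.8 -5.  -5.2 -5.4 -5.4] dz [3.  2.5 2.  1.5 0.9 0.3]
right start r 135.6 z 44.9 dr [-5.1 -5.9 -6.6 -7.2 -7.5 -7.7] dz [5.8 5.  4.  2.9 1.8 0.6]
back start r 128.3 z 43.2 dr [-5.1 -6.  -6.8 -7.4 -7.8 -8.1] dz [6.3 5.4 4.3 3.2 1.9 0.7]
left start r 133.1 z 48.0 dr [-5.  -5.7 -6.2 -6.6 -6.9 -7.1] dz [5.  4.2 3.4 2.5 1.5 0.5]
```

Emit:
arm_command([
  {"fingers": -1,"x": -0.012,"y": -0.035,"z": 0,"ax": 0,"ay": 0,"az": 0},
  {"fingers": -1,"x": 0,"y": 0,"z": 0.033,"ax": 0,"ay": 0,"az": 0},
  {"fingers": -1,"x": 0,"y": 0,"z": 0.033,"ax": 0,"ay": 0,"az": 0},
  {"fingers": -1,"x": 0,"y": 0,"z": 0.033,"ax": 0,"ay": 0,"az": 0},
  {"fingers": -1,"x": 0,"y": 0,"z": 0.033,"ax": 0,"ay": 0,"az": 0},
  {"fingers": -1,"x": 0,"y": 0,"z": 0.033,"ax": 0,"ay": 0,"az": 0},
  {"fingers": -1,"x": 0,"y": 0,"z": 0.033,"ax": 0,"ay": 0,"az": 0},
  {"fingers": -1,"x": 0,"y": 0,"z": 0,"ax": 0,"ay": 0,"az": 0},
])

```text
clock: 3.35
tcp_pos: [0.3808, 0.2804, 0.0472]
orientation: [3.132, -0.136, -0.012]
contact_force: [-0.1, -1.9, -0.0]
grip_width: 0.0001
gripper_force: 0.0
```

Emit:
arm_command([
  {"fingers": -1,"x": 0.005,"y": 0,"z": 0,"ax": 0,"ay": 0,"az": 0},
  {"fingers": -1,"x": 0.004,"y": 0,"z": -0.002,"ax": 0,"ay": 0,"az": 0},
  {"fingers": -1,"x": 0.0045,"y": 0,"z": -0.003,"ax": 0,"ay": 0,"az": 0},
  {"fingers": -1,"x": 0.005,"y": 0,"z": -0.0025,"ax": 0,"ay": 0,"az": 0},
  {"fingers": -1,"x": 0.005,"y": 0,"z": -0.002,"ax": 0,"ay": 0,"az": 0},
  {"fingers": -1,"x": 0.005,"y": 0,"z": -0.0015,"ax": 0,"ay": 0,"az": 0},
  {"fingers": -1,"x": 0.005,"y": 0,"z": -0.001,"ax": 0,"ay": 0,"az": 0},
  {"fingers": -1,"x": 0.005,"y": 0,"z": 0,"ax": 0,"ay": 0,"az": 0},
])

```text
clock: 4.02
tcp_pos: [0.4216, 0.2802, 0.065]
orientation: [-3.139, 0.137, 0.003]
contact_force: [-20.9, 2.6, 15.9]
grip_width: 0.0001
gripper_force: 10.7
```

```bash
python3 - <<'E'
from h import *
delta(tray(-.088,0,.064)); f=grab('side')
im=cv2.resize(f['frame'][250:390,130:330,::-1],None,fx=4,fy=4,interpolation=cv2.INTER_CUBIC);cv2.imwrite('pics/s1.png',im)
E
```

```text
at [0.4216 0.2802 0.065 ] yaw -5.0 F [-20.9   2.6  15.9] w 0.0001
-> [0.4216 0.2841 0.064 ] shift mm [-0.3 -3.8  1. ]
```

View pics/s1.png

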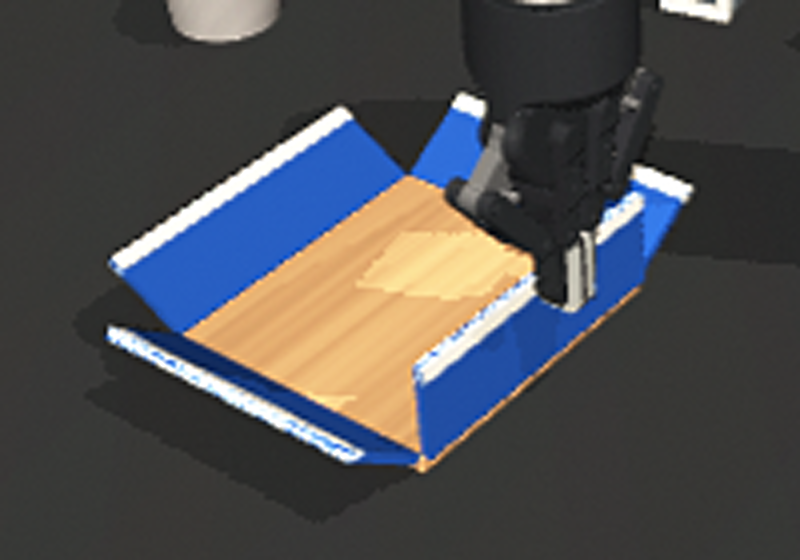

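Front flap is upright (about 21 N on its stop). Next, right.

Emit:
arm_command([
  {"fingers": -1,"x": -0.02,"y": 0,"z": 0,"ax": 0,"ay": 0,"az": 0},
  {"fingers": -1,"x": 0,"y": 0,"z": -0.03,"ax": 0,"ay": 0,"az": 0},
  {"fingers": -1,"x": 0,"y": 0,"z": -0.03,"ax": 0,"ay": 0,"az": 0},
  {"fingers": -1,"x": 0.0216,"y": 0.0286,"z": 0,"ax": 0,"ay": 0,"az": 0},
  {"fingers": -1,"x": 0.0216,"y": 0.0286,"z": 0,"ax": 0,"ay": 0,"az": 0},
  {"fingers": -1,"x": 0.0216,"y": 0.0286,"z": 0,"ax": 0,"ay": 0,"az": 0},
  {"fingers": -1,"x": 0.0216,"y": 0.0286,"z": 0,"ax": 0,"ay": 0,"az": 0},
  {"fingers": -1,"x": 0.0216,"y": 0.0286,"z": 0,"ax": 0,"ay": 0,"az": 0},
  {"fingers": -1,"x": 0,"y": 0,"z": 0.04,"ax": 0,"ay": 0,"az": 0},
  {"fingers": -1,"x": 0,"y": 0,"z": 0.04,"ax": 0,"ay": 0,"az": 0},
])

```text
clock: 4.9
tcp_pos: [0.5027, 0.127, 0.0455]
orientation: [-3.136, 0.148, -0.013]
contact_force: [-0.3, -0.1, -0.9]
grip_width: -0.0
gripper_force: 0.0
```

Emit:
arm_command([
  {"fingers": -1,"x": 0,"y": 0,"z": 0,"ax": 0,"ay": 0,"az": 0},
  {"fingers": -1,"x": 0,"y": -0.006,"z": 0,"ax": 0,"ay": 0,"az": 0},
  {"fingers": -1,"x": 0,"y": -0.006,"z": -0.001,"ax": 0,"ay": 0,"az": 0},
  {"fingers": -1,"x": 0,"y": -0.005,"z": -0.0055,"ax": 0,"ay": 0,"az": 0},
  {"fingers": -1,"x": 0,"y": -0.006,"z": -0.005,"ax": 0,"ay": 0,"az": 0},
  {"fingers": -1,"x": 0,"y": -0.0065,"z": -0.004,"ax": 0,"ay": 0,"az": 0},
  {"fingers": -1,"x": 0,"y": -0.007,"z": -0.003,"ax": 0,"ay": 0,"az": 0},
  {"fingers": -1,"x": 0,"y": -0.0075,"z": -0.002,"ax": 0,"ay": 0,"az": 0},
  {"fingers": -1,"x": 0,"y": -0.0075,"z": -0.001,"ax": 0,"ay": 0,"az": 0},
  {"fingers": -1,"x": 0,"y": 0,"z": 0,"ax": 0,"ay": 0,"az": 0},
])

```text
clock: 5.73
tcp_pos: [0.5024, 0.1835, 0.0664]
orientation: [-3.137, 0.133, -0.002]
contact_force: [-0.3, 1.0, 0.4]
grip_width: -0.0
gripper_force: 0.0
```

```bash
python3 - <<'E'
from h import *
delta(tray(0,-.0955,.064))
E
```

```text
at [0.5024 0.1835 0.0664] yaw -4.9 F [-0.3  1.   0.4] w -0.0
-> [0.501  0.1813 0.064 ] shift mm [-1.2  2.3  2.4]
```

Emit:
arm_command([
  {"fingers": -1,"x": 0,"y": -0.003,"z": 0,"ax": 0,"ay": 0,"az": 0},
  {"fingers": -1,"x": 0,"y": 0,"z": 0,"ax": 0,"ay": 0,"az": 0},
])

```text
clock: 5.9
tcp_pos: [0.5022, 0.1843, 0.0655]
orientation: [3.139, -0.136, -0.001]
contact_force: [-0.1, 0.2, -0.3]
grip_width: -0.0001
gripper_force: 0.0
```

Emit:
arm_command([
  {"fingers": -1,"x": 0,"y": -0.002,"z": 0,"ax": 0,"ay": 0,"az": 0},
  {"fingers": -1,"x": 0,"y": 0,"z": 0,"ax": 0,"ay": 0,"az": 0},
])

```text
clock: 6.07
tcp_pos: [0.5024, 0.186, 0.0655]
orientation: [3.138, -0.137, -0.001]
contact_force: [0.1, -0.4, -0.4]
grip_width: -0.0002
gripper_force: 0.0
```

Emit:
arm_command([
  {"fingers": -1,"x": 0,"y": -0.002,"z": 0,"ax": 0,"ay": 0,"az": 0},
  {"fingers": -1,"x": 0,"y": 0,"z": 0,"ax": 0,"ay": 0,"az": 0},
])

```text
clock: 6.23
tcp_pos: [0.5027, 0.1882, 0.0657]
orientation: [-3.138, 0.137, 0.0]
contact_force: [0.5, -0.0, -0.2]
grip_width: 0.0
gripper_force: 0.0
```

```bash
python3 - <<'E'
from h import *
delta(); f=grab('side')
im=cv2.resize(f['frame'][250:390,130:330,::-1],None,fx=4,fy=4,interpolation=cv2.INTER_CUBIC);cv2.imwrite('pics/s2.png',im)
E
```

```text
at [0.5027 0.1882 0.0657] yaw -5.0 F [ 0.5 -0.  -0.2] w 0.0
```

View pics/s2.png

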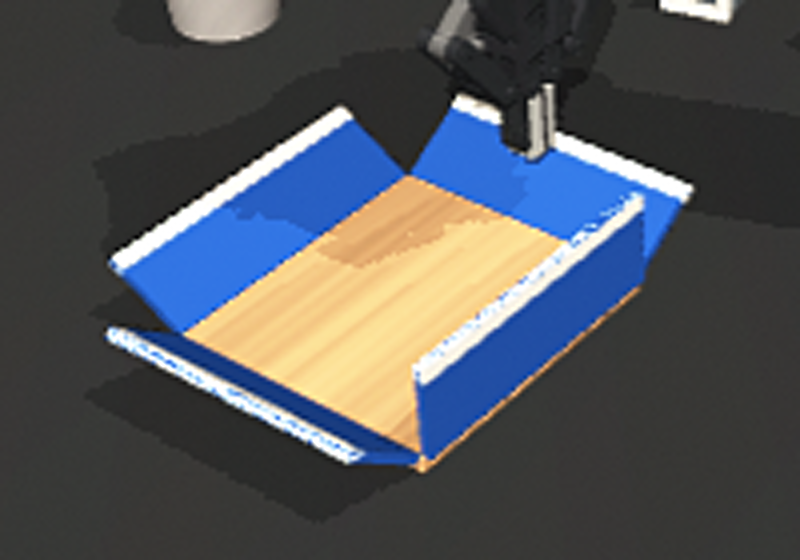

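The right flap is unmoved: the finger, at crop (535,130), rose inside above it, because the closed fingers are thinner than I assumed. Redo it lower and further in.

Emit:
arm_command([
  {"fingers": -1,"x": 0,"y": 0,"z": -0.04,"ax": 0,"ay": 0,"az": 0},
  {"fingers": -1,"x": 0,"y": 0.032,"z": 0,"ax": 0,"ay": 0,"az": 0},
  {"fingers": -1,"x": 0,"y": 0.032,"z": 0,"ax": 0,"ay": 0,"az": 0},
  {"fingers": -1,"x": 0,"y": 0,"z": 0,"ax": 0,"ay": 0,"az": 0},
  {"fingers": -1,"x": 0,"y": 0,"z": 0.035,"ax": 0,"ay": 0,"az": 0},
  {"fingers": -1,"x": 0,"y": 0,"z": 0.035,"ax": 0,"ay": 0,"az": 0},
  {"fingers": -1,"x": 0,"y": 0,"z": 0,"ax": 0,"ay": 0,"az": 0},
  {"fingers": -1,"x": 0,"y": -0.012,"z": 0,"ax": 0,"ay": 0,"az": 0},
  {"fingers": -1,"x": 0,"y": -0.012,"z": 0,"ax": 0,"ay": 0,"az": 0},
  {"fingers": -1,"x": 0,"y": 0,"z": 0,"ax": 0,"ay": 0,"az": 0},
])

```text
clock: 7.12
tcp_pos: [0.4987, 0.1437, 0.0373]
orientation: [3.128, -0.14, -0.004]
contact_force: [-5.3, -15.6, 8.4]
grip_width: 0.0
gripper_force: 8.5
```

Emit:
arm_command([
  {"fingers": -1,"x": 0,"y": -0.005,"z": -0.0055,"ax": 0,"ay": 0,"az": 0},
  {"fingers": -1,"x": 0,"y": -0.006,"z": -0.005,"ax": 0,"ay": 0,"az": 0},
  {"fingers": -1,"x": 0,"y": -0.0065,"z": -0.004,"ax": 0,"ay": 0,"az": 0},
  {"fingers": -1,"x": 0,"y": -0.007,"z": -0.003,"ax": 0,"ay": 0,"az": 0},
  {"fingers": -1,"x": 0,"y": -0.0075,"z": -0.002,"ax": 0,"ay": 0,"az": 0},
  {"fingers": -1,"x": 0,"y": -0.005,"z": -0.001,"ax": 0,"ay": 0,"az": 0},
  {"fingers": -1,"x": 0,"y": 0,"z": 0,"ax": 0,"ay": 0,"az": 0},
])

```text
clock: 7.7
tcp_pos: [0.5034, 0.183, 0.0577]
orientation: [3.134, -0.138, 0.002]
contact_force: [-1.4, -12.0, 12.1]
grip_width: 0.0
gripper_force: 6.3
```

```bash
python3 - <<'E'
from h import *
delta(tray(0,-.088,.059))
E
```

```text
at [0.5034 0.183  0.0577] yaw -5.1 F [ -1.4 -12.   12.1] w 0.0
-> [0.5016 0.1887 0.059 ] shift mm [-2.2 -5.5 -1.3]
```

Emit:
arm_command([
  {"fingers": -1,"x": 0,"y": -0.003,"z": 0,"ax": 0,"ay": 0,"az": 0},
  {"fingers": -1,"x": 0,"y": 0,"z": 0,"ax": 0,"ay": 0,"az": 0},
])

```text
clock: 7.87
tcp_pos: [0.5033, 0.1832, 0.0576]
orientation: [3.13, -0.141, -0.001]
contact_force: [-1.5, -18.5, 15.0]
grip_width: 0.0
gripper_force: 9.4
```

Emit:
arm_command([
  {"fingers": -1,"x": 0,"y": -0.003,"z": 0,"ax": 0,"ay": 0,"az": 0},
  {"fingers": -1,"x": 0,"y": 0,"z": 0,"ax": 0,"ay": 0,"az": 0},
])

```text
clock: 8.03
tcp_pos: [0.5034, 0.1834, 0.0576]
orientation: [3.126, -0.144, -0.002]
contact_force: [-3.4, -25.3, 20.2]
grip_width: -0.0003
gripper_force: 12.8
```

```bash
python3 - <<'E'
from h import *
delta(tray(0,-.088,.059)); f=grab('side')
# height profile of right-panel inner face: points with blue colour near panel
im=f['frame'].astype(int);v,u=np.nonzero((im[...,2]>im[...,0]+60)&(f['depth']>0))
K=f['K'];T=f['world_from_camera'];d=f['depth'][v,u];P=(T[:3,:3]@np.array([(u-K[0,2])/K[0,0]*d,(v-K[1,2])/K[1,1]*d,d])).T+T[:3,3]
q=(P[:,:2]-TC)@TR
m=(q[:,1]<-.07)&(q[:,1]>-.14)&(abs(q[:,0])<.06)
for z in(.015,.03,.045): 
    k=m&(abs(P[:,2]-z)<.004);print(z,k.sum(),np.median(q[k,1]) if k.any() else None)
E
```

```text
at [0.5034 0.1834 0.0576] yaw -5.3 F [ -3.4 -25.3  20.2] w -0.0003
-> [0.5016 0.1887 0.059 ] shift mm [-2.2 -5.1 -1.5]
0.015 116 -0.07557600223168626
0.03 133 -0.0753508436857237
0.045 154 -0.0751037369580426
```

Emit:
arm_command([
  {"fingers": -1,"x": 0,"y": 0.02,"z": 0,"ax": 0,"ay": 0,"az": 0},
  {"fingers": -1,"x": 0,"y": 0,"z": -0.03,"ax": 0,"ay": 0,"az": 0},
  {"fingers": -1,"x": 0,"y": 0,"z": -0.03,"ax": 0,"ay": 0,"az": 0},
  {"fingers": -1,"x": 0.0284,"y": -0.022,"z": 0,"ax": 0,"ay": 0,"az": 0},
  {"fingers": -1,"x": 0.0284,"y": -0.022,"z": 0,"ax": 0,"ay": 0,"az": 0},
  {"fingers": -1,"x": 0.0284,"y": -0.022,"z": 0,"ax": 0,"ay": 0,"az": 0},
  {"fingers": -1,"x": 0.0284,"y": -0.022,"z": 0,"ax": 0,"ay": 0,"az": 0},
  {"fingers": -1,"x": 0.0284,"y": -0.022,"z": 0,"ax": 0,"ay": 0,"az": 0},
  {"fingers": -1,"x": 0,"y": 0,"z": 0,"ax": 0,"ay": 0,"az": 0},
])

```text
clock: 8.83
tcp_pos: [0.6567, 0.2753, 0.1179]
orientation: [-3.131, 0.132, -0.008]
contact_force: [-0.8, 1.2, 1.0]
grip_width: -0.0003
gripper_force: 0.0
```

```bash
python3 - <<'E'
from h import *
delta(tray(.142,0,.117),tray(.142,0,.036))
E
```

```text
at [0.6567 0.2753 0.1179] yaw -4.8 F [-0.8  1.2  1. ] w -0.0003
-> [0.6508 0.264  0.117 ] shift mm [-4.9 11.8  0.8]
-> [0.6508 0.264  0.036 ] shift mm [-0.4  0.6 81. ]
```

Emit:
arm_command([
  {"fingers": -1,"x": 0,"y": 0.01,"z": 0.04,"ax": 0,"ay": 0,"az": 0},
  {"fingers": -1,"x": 0,"y": 0,"z": 0.041,"ax": 0,"ay": 0,"az": 0},
  {"fingers": -1,"x": 0,"y": 0,"z": 0,"ax": 0,"ay": 0,"az": 0},
  {"fingers": -1,"x": -0.009,"y": 0,"z": 0,"ax": 0,"ay": 0,"az": 0},
  {"fingers": -1,"x": -0.009,"y": 0,"z": 0,"ax": 0,"ay": 0,"az": 0},
  {"fingers": -1,"x": 0,"y": 0,"z": 0,"ax": 0,"ay": 0,"az": 0},
])

```text
clock: 9.33
tcp_pos: [0.636, 0.2615, 0.0402]
orientation: [-3.136, 0.136, -0.013]
contact_force: [3.6, -1.5, 0.7]
grip_width: 0.0002
gripper_force: 1.6
```

Emit:
arm_command([
  {"fingers": -1,"x": -0.005,"y": 0,"z": -0.0055,"ax": 0,"ay": 0,"az": 0},
  {"fingers": -1,"x": -0.006,"y": 0,"z": -0.005,"ax": 0,"ay": 0,"az": 0},
  {"fingers": -1,"x": -0.0068,"y": 0,"z": -0.004,"ax": 0,"ay": 0,"az": 0},
  {"fingers": -1,"x": -0.0074,"y": 0,"z": -0.003,"ax": 0,"ay": 0,"az": 0},
  {"fingers": -1,"x": -0.0078,"y": 0,"z": -0.002,"ax": 0,"ay": 0,"az": 0},
  {"fingers": -1,"x": -0.008,"y": 0,"z": -0.001,"ax": 0,"ay": 0,"az": 0},
  {"fingers": -1,"x": 0,"y": 0,"z": 0,"ax": 0,"ay": 0,"az": 0},
])

```text
clock: 9.92
tcp_pos: [0.5971, 0.2648, 0.0589]
orientation: [-3.133, 0.137, -0.018]
contact_force: [14.4, 0.8, 0.9]
grip_width: -0.0003
gripper_force: 6.6
```

```bash
python3 - <<'E'
from h import *
delta(tray(.088,0,.057))
E
```

```text
at [0.5971 0.2648 0.0589] yaw -5.0 F [14.4  0.8  0.9] w -0.0003
-> [0.597  0.2687 0.057 ] shift mm [-0.5 -3.9  1.9]
```

Emit:
arm_command([
  {"fingers": -1,"x": -0.004,"y": 0,"z": 0,"ax": 0,"ay": 0,"az": 0},
  {"fingers": -1,"x": 0,"y": 0,"z": 0,"ax": 0,"ay": 0,"az": 0},
])

```text
clock: 10.08
tcp_pos: [0.5969, 0.2648, 0.0591]
orientation: [-3.131, 0.14, -0.026]
contact_force: [23.6, 1.5, -5.3]
grip_width: -0.0001
gripper_force: 11.4
```

Emit:
arm_command([
  {"fingers": -1,"x": 0.026,"y": 0,"z": 0,"ax": 0,"ay": 0,"az": 0},
  {"fingers": -1,"x": 0,"y": 0,"z": -0.03,"ax": 0,"ay": 0,"az": 0},
  {"fingers": -1,"x": 0,"y": 0,"z": -0.03,"ax": 0,"ay": 0,"az": 0},
  {"fingers": -1,"x": -0.022,"y": -0.031,"z": 0,"ax": 0,"ay": 0,"az": 0},
  {"fingers": -1,"x": -0.022,"y": -0.031,"z": 0,"ax": 0,"ay": 0,"az": 0},
  {"fingers": -1,"x": -0.022,"y": -0.031,"z": 0,"ax": 0,"ay": 0,"az": 0},
  {"fingers": -1,"x": -0.022,"y": -0.031,"z": 0,"ax": 0,"ay": 0,"az": 0},
  {"fingers": -1,"x": -0.022,"y": -0.031,"z": 0,"ax": 0,"ay": 0,"az": 0},
  {"fingers": -1,"x": 0,"y": 0,"z": 0,"ax": 0,"ay": 0,"az": 0},
])

```text
clock: 10.83
tcp_pos: [0.5086, 0.4357, 0.1167]
orientation: [-3.133, 0.115, 0.009]
contact_force: [-1.5, 2.6, 0.4]
grip_width: -0.0002
gripper_force: 0.0
```

```bash
python3 - <<'E'
from h import *
delta(tray(0,.150,.117),tray(0,.150,.038))
E
```

```text
at [0.5086 0.4357 0.1167] yaw -4.2 F [-1.5  2.6  0.4] w -0.0002
-> [0.5224 0.4258 0.117 ] shift mm [14.5  8.8 -0.5]
-> [0.5224 0.4258 0.038 ] shift mm [ 0.5  0.5 79. ]
```

Now left.

Emit:
arm_command([
  {"fingers": -1,"x": 0.012,"y": 0.006,"z": 0.039,"ax": 0,"ay": 0,"az": 0},
  {"fingers": -1,"x": 0,"y": 0,"z": 0.04,"ax": 0,"ay": 0,"az": 0},
  {"fingers": -1,"x": 0,"y": 0,"z": 0,"ax": 0,"ay": 0,"az": 0},
  {"fingers": -1,"x": 0,"y": 0.01,"z": 0,"ax": 0,"ay": 0,"az": 0},
  {"fingers": -1,"x": 0,"y": 0.01,"z": 0,"ax": 0,"ay": 0,"az": 0},
  {"fingers": -1,"x": 0,"y": 0,"z": 0,"ax": 0,"ay": 0,"az": 0},
])

```text
clock: 11.33
tcp_pos: [0.5274, 0.4013, 0.0407]
orientation: [-3.133, 0.134, -0.003]
contact_force: [-1.4, 3.3, 1.3]
grip_width: 0.0001
gripper_force: 1.4
```

Emit:
arm_command([
  {"fingers": -1,"x": 0,"y": 0.005,"z": -0.005,"ax": 0,"ay": 0,"az": 0},
  {"fingers": -1,"x": 0,"y": 0.0055,"z": -0.004,"ax": 0,"ay": 0,"az": 0},
  {"fingers": -1,"x": 0,"y": 0.006,"z": -0.0035,"ax": 0,"ay": 0,"az": 0},
  {"fingers": -1,"x": 0,"y": 0.0065,"z": -0.0025,"ax": 0,"ay": 0,"az": 0},
  {"fingers": -1,"x": 0,"y": 0.007,"z": -0.0015,"ax": 0,"ay": 0,"az": 0},
  {"fingers": -1,"x": 0,"y": 0.007,"z": -0.001,"ax": 0,"ay": 0,"az": 0},
  {"fingers": -1,"x": 0,"y": 0,"z": 0,"ax": 0,"ay": 0,"az": 0},
])

```text
clock: 11.92
tcp_pos: [0.5255, 0.3729, 0.0565]
orientation: [-3.117, 0.128, -0.009]
contact_force: [6.0, 29.4, -17.2]
grip_width: 0.0002
gripper_force: 14.0
```

```bash
python3 - <<'E'
from h import *
delta(tray(0,.0935,.059))
E
```

```text
at [0.5255 0.3729 0.0565] yaw -4.7 F [  6.   29.4 -17.2] w 0.0002
-> [0.5174 0.3695 0.059 ] shift mm [-7.7  3.9 -2.6]
```

Left is at about 29 N against its stop. Retreat, turn the tool and look.

Emit:
arm_command([
  {"fingers": -1,"x": 0,"y": -0.03,"z": 0,"ax": 0,"ay": 0,"az": 0},
  {"fingers": -1,"x": 0,"y": 0,"z": -0.038,"ax": 0,"ay": 0,"az": 0},
  {"fingers": -1,"x": 0,"y": 0,"z": -0.038,"ax": 0,"ay": 0,"az": 0},
  {"fingers": -1,"x": 0,"y": 0,"z": -0.038,"ax": 0,"ay": 0,"az": 0},
  {"fingers": 0.4,"x": 0,"y": 0,"z": -0.038,"ax": 0,"ay": 0,"az": 0},
  {"fingers": 0.4,"x": 0,"y": 0,"z": 0,"ax": 0,"ay": 0,"az": -6.8},
  {"fingers": 0.4,"x": 0,"y": 0,"z": 0,"ax": 0,"ay": 0,"az": -6.8},
  {"fingers": 0.4,"x": 0,"y": 0,"z": 0,"ax": 0,"ay": 0,"az": -6.8},
  {"fingers": 0.4,"x": 0,"y": 0,"z": 0,"ax": 0,"ay": 0,"az": -6.8},
  {"fingers": 0.4,"x": 0,"y": 0,"z": 0,"ax": 0,"ay": 0,"az": -6.8},
])

```text
clock: 12.75
tcp_pos: [0.528, 0.3897, 0.2064]
orientation: [3.038, 0.793, -0.0]
contact_force: [-0.6, 1.2, 0.1]
grip_width: 0.0597
gripper_force: 0.0
```

Emit:
arm_command([
  {"fingers": 0.4,"x": 0,"y": 0,"z": 0,"ax": 0,"ay": 0,"az": -6.8},
  {"fingers": 0.4,"x": 0,"y": 0,"z": 0,"ax": 0,"ay": 0,"az": -6.8},
  {"fingers": 0.4,"x": 0,"y": 0,"z": 0,"ax": 0,"ay": 0,"az": -6.8},
  {"fingers": 0.4,"x": 0,"y": 0,"z": 0,"ax": 0,"ay": 0,"az": -6.8},
  {"fingers": 0.4,"x": 0,"y": 0,"z": 0,"ax": 0,"ay": 0,"az": -6.8},
  {"fingers": 0.4,"x": 0,"y": 0,"z": 0,"ax": 0,"ay": 0,"az": -6.8},
  {"fingers": 0.4,"x": 0,"y": 0,"z": 0,"ax": 0,"ay": 0,"az": -6.8},
  {"fingers": 0.4,"x": 0,"y": 0,"z": 0,"ax": 0,"ay": 0,"az": -6.8},
  {"fingers": 0.4,"x": 0,"y": 0,"z": 0,"ax": 0,"ay": 0,"az": -6.8},
  {"fingers": 0.4,"x": 0,"y": 0,"z": 0,"ax": 0,"ay": 0,"az": -6.8},
])

```text
clock: 13.58
tcp_pos: [0.5281, 0.3896, 0.2061]
orientation: [2.075, 2.356, -0.003]
contact_force: [0.4, -0.3, -0.3]
grip_width: 0.0597
gripper_force: 0.0
```

```bash
python3 - <<'E'
from h import *
print(np.round(r.get_obs()['joints'],2))
delta([.543,-.104,.2]); f=grab('top');s=grab('side')
a=cv2.resize(f['frame'][150:310,95:415,::-1],None,fx=2.4,fy=2.4,interpolation=cv2.INTER_CUBIC)
cv2.imwrite('pics/t2.png',a)
im=f['frame'].astype(int);v,u=np.nonzero((im.min(2)>170)&(f['depth']>0)&(np.arange(640)[None]<260)&(np.arange(480)[:,None]>150)&(np.arange(480)[:,None]<310))
K=f['K'];T=f['world_from_camera'];d=f['depth'][v,u];P=(T[:3,:3]@np.array([(u-K[0,2])/K[0,0]*d,(v-K[1,2])/K[1,1]*d,d])).T+T[:3,3]
P=P[(P[:,2]>.04)&(P[:,2]<.075)];q=(P[:,:2]-TC)@TR
for n,k in dict(front=q[:,0]<-.06,back=q[:,0]>.06,left=q[:,1]>.065,right=q[:,1]<-.065).items(): print(n,k.sum(),np.median(q[k],0).round(4),np.median(P[k,2]).round(3))
E
```

```text
[-0.14  0.64 -0.87  1.6   0.53  1.15 -1.01]
at [0.5281 0.3896 0.2061] yaw 97.3 F [ 0.4 -0.3 -0.3] w 0.0597
-> [ 0.543 -0.104  0.2  ] shift mm [-491.5  -47.6    7.3]
front 110 [-0.0741 -0.0527] 0.056
back 191 [0.0735 0.037 ] 0.056
left 174 [0.0314 0.0799] 0.056
right 248 [-0.0022 -0.079 ] 0.056
```

View pics/t2.png

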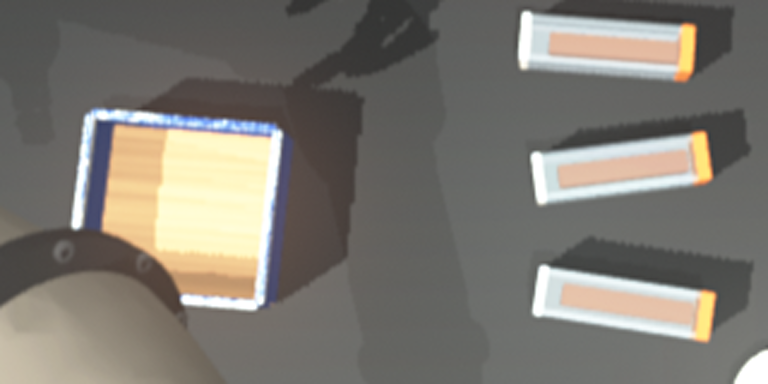

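All four sides show upright in t2 (white rims at about x'±74, y'±79, z 56 mm). Tubes are where they were. Go to the middle one (B).

Emit:
arm_command([
  {"fingers": 0.4,"x": -0.0378,"y": -0.0037,"z": 0,"ax": 0,"ay": 0,"az": 0},
  {"fingers": 0.4,"x": -0.0378,"y": -0.0037,"z": 0,"ax": 0,"ay": 0,"az": 0},
  {"fingers": 0.4,"x": -0.0378,"y": -0.0037,"z": 0,"ax": 0,"ay": 0,"az": 0},
  {"fingers": 0.4,"x": -0.0378,"y": -0.0037,"z": 0,"ax": 0,"ay": 0,"az": 0},
  {"fingers": 0.4,"x": -0.0378,"y": -0.0037,"z": 0,"ax": 0,"ay": 0,"az": 0},
  {"fingers": 0.4,"x": -0.0378,"y": -0.0037,"z": 0,"ax": 0,"ay": 0,"az": 0},
  {"fingers": 0.4,"x": -0.0378,"y": -0.0037,"z": 0,"ax": 0,"ay": 0,"az": 0},
  {"fingers": 0.4,"x": -0.0378,"y": -0.0037,"z": 0,"ax": 0,"ay": 0,"az": 0},
  {"fingers": 0.4,"x": -0.0378,"y": -0.0037,"z": 0,"ax": 0,"ay": 0,"az": 0},
  {"fingers": 0.4,"x": -0.0378,"y": -0.0037,"z": 0,"ax": 0,"ay": 0,"az": 0},
])

```text
clock: 14.52
tcp_pos: [0.5363, 0.009, 0.2065]
orientation: [2.087, 2.347, -0.002]
contact_force: [0.2, -0.1, 0.8]
grip_width: 0.0597
gripper_force: 0.0
```

Emit:
arm_command([
  {"fingers": 0.4,"x": -0.0378,"y": -0.0037,"z": 0,"ax": 0,"ay": 0,"az": 0},
  {"fingers": 0.4,"x": -0.0378,"y": -0.0037,"z": 0,"ax": 0,"ay": 0,"az": 0},
  {"fingers": 0.4,"x": -0.0378,"y": -0.0037,"z": 0,"ax": 0,"ay": 0,"az": 0},
  {"fingers": 0.4,"x": 0,"y": 0,"z": 0.03,"ax": 0,"ay": 0,"az": 0},
  {"fingers": 0.4,"x": 0,"y": 0,"z": 0.03,"ax": 0,"ay": 0,"az": 0},
  {"fingers": 0.4,"x": 0,"y": 0,"z": 0.03,"ax": 0,"ay": 0,"az": 0},
  {"fingers": 0.4,"x": 0,"y": 0,"z": 0,"ax": 0,"ay": 0,"az": 0},
])

```text
clock: 15.1
tcp_pos: [0.5355, -0.1035, 0.1115]
orientation: [-2.083, -2.343, 0.009]
contact_force: [-1.1, 0.0, 0.3]
grip_width: 0.0596
gripper_force: 0.0
```

```bash
python3 - <<'E'
from h import *
print(np.round(r.get_obs()['joints'],2))
delta([.5435,-.1035,.025]); f=grab('wrist','w1.png');print(f['K'].round(0).tolist(),f['world_from_camera'].round(3).tolist())
E
```

```text
[ 0.7   0.58 -0.81  1.94  0.55  0.87 -0.28]
at [ 0.5355 -0.1035  0.1115] yaw 96.7 F [-1.1  0.   0.3] w 0.0596
-> [ 0.5435 -0.1035  0.025 ] shift mm [-1.1  8.7 86.4]
[[372.0, 0.0, 321.0], [0.0, 372.0, 238.0], [0.0, 0.0, 1.0]] [[0.993, 0.113, 0.029, 0.526], [0.116, -0.943, -0.312, -0.023], [-0.008, 0.313, -0.95, 0.235], [0.0, 0.0, 0.0, 1.0]]
```

Emit:
arm_command([
  {"fingers": 0.4,"x": -0.001,"y": 0.008,"z": 0.016,"ax": 0,"ay": 0,"az": 0},
  {"fingers": 0.4,"x": 0,"y": 0,"z": 0.03,"ax": 0,"ay": 0,"az": 0},
  {"fingers": 0.4,"x": 0,"y": 0,"z": 0.03,"ax": 0,"ay": 0,"az": 0},
  {"fingers": 0.4,"x": 0,"y": 0,"z": 0.009,"ax": 0,"ay": 0,"az": 0},
  {"fingers": -1,"x": 0,"y": 0,"z": 0,"ax": 0,"ay": 0,"az": 0},
  {"fingers": -1,"x": 0,"y": 0,"z": 0,"ax": 0,"ay": 0,"az": 0},
  {"fingers": -1,"x": 0,"y": 0,"z": 0,"ax": 0,"ay": 0,"az": 0},
  {"fingers": -1,"x": 0,"y": 0,"z": 0,"ax": 0,"ay": 0,"az": 0},
  {"fingers": -1,"x": 0,"y": 0,"z": 0,"ax": 0,"ay": 0,"az": 0},
], grip_force=50)

```text
clock: 15.9
tcp_pos: [0.5488, -0.1022, 0.0328]
orientation: [2.081, 2.351, 0.002]
contact_force: [-1.0, -0.2, 4.6]
grip_width: 0.0394
gripper_force: 53.1
```

```bash
python3 - <<'E'
from h import *
delta()
# tube centre raise: mouth lower edge at h, tilt t, starting centre .02
for t in (30,):
  a=np.radians(t)
  for h in (.016,.018,.020): print(t,h,'centre z',h+.075*np.sin(a)+.02*np.cos(a),'slide',(h+.005*np.cos(a))/np.sin(a))
E
```

```text
at [ 0.5488 -0.1022  0.0328] yaw 97.0 F [-1.  -0.2  4.6] w 0.0394
30 0.016 centre z 0.07082050807568877 slide 0.040660254037844394
30 0.018 centre z 0.07282050807568877 slide 0.04466025403784439
30 0.02 centre z 0.07482050807568877 slide 0.048660254037844394
```

Emit:
arm_command([
  {"fingers": -1,"x": 0,"y": 0,"z": -0.018,"ax": 0,"ay": 0,"az": 0},
  {"fingers": -1,"x": 0,"y": 0,"z": -0.018,"ax": 0,"ay": 0,"az": 0},
  {"fingers": -1,"x": 0,"y": 0,"z": -0.017,"ax": 0,"ay": 0,"az": 0},
  {"fingers": -1,"x": 0,"y": 0,"z": 0,"ax": 0,"ay": -5,"az": 0},
  {"fingers": -1,"x": 0,"y": 0,"z": 0,"ax": 0,"ay": -5,"az": 0},
  {"fingers": -1,"x": 0,"y": 0,"z": 0,"ax": 0,"ay": -5,"az": 0},
  {"fingers": -1,"x": 0,"y": 0,"z": 0,"ax": 0,"ay": -5,"az": 0},
  {"fingers": -1,"x": 0,"y": 0,"z": 0,"ax": 0,"ay": -5,"az": 0},
  {"fingers": -1,"x": 0,"y": 0,"z": 0,"ax": 0,"ay": -5,"az": 0},
  {"fingers": -1,"x": 0,"y": 0,"z": 0,"ax": 0,"ay": 0,"az": 0},
])

```text
clock: 16.73
tcp_pos: [0.548, -0.0972, 0.084]
orientation: [1.787, 2.035, -0.479]
contact_force: [-0.4, 0.8, -2.1]
grip_width: 0.0389
gripper_force: 52.2
```

Emit:
arm_command([
  {"fingers": -1,"x": 0,"y": 0,"z": 0,"ax": 0,"ay": 0,"az": 0},
  {"fingers": -1,"x": 0,"y": 0,"z": 0,"ax": 0,"ay": 0,"az": 0},
  {"fingers": -1,"x": 0,"y": 0,"z": 0,"ax": 0,"ay": 0,"az": 0},
  {"fingers": -1,"x": 0,"y": 0,"z": 0,"ax": 0,"ay": 0,"az": 0},
])

```text
clock: 17.07
tcp_pos: [0.5478, -0.1037, 0.0847]
orientation: [1.799, 2.027, -0.481]
contact_force: [-0.3, -0.1, -2.0]
grip_width: 0.0389
gripper_force: 52.2
```

```bash
python3 - <<'E'
from h import *
o=r.get_obs();print(R.from_rotvec(o['orientation']).as_matrix().round(3).tolist(),o['joints'].round(2) if hasattr(o['joints'],'round') else np.round(o['joints'],2));delta()
f=grab('side');im=cv2.resize(f['frame'][120:300,200:440,::-1],None,fx=3,fy=3,interpolation=cv2.INTER_CUBIC);cv2.imwrite('pics/s3.png',im)
E
```

```text
[[-0.103, 0.993, 0.06], [0.86, 0.119, -0.496], [-0.499, 0.001, -0.866]] [ 0.2   0.59 -0.52  2.02  1.02  1.   -0.89]
at [ 0.5478 -0.1037  0.0847] yaw 96.8 F [-0.3 -0.1 -2. ] w 0.0389
```

View pics/s3.png

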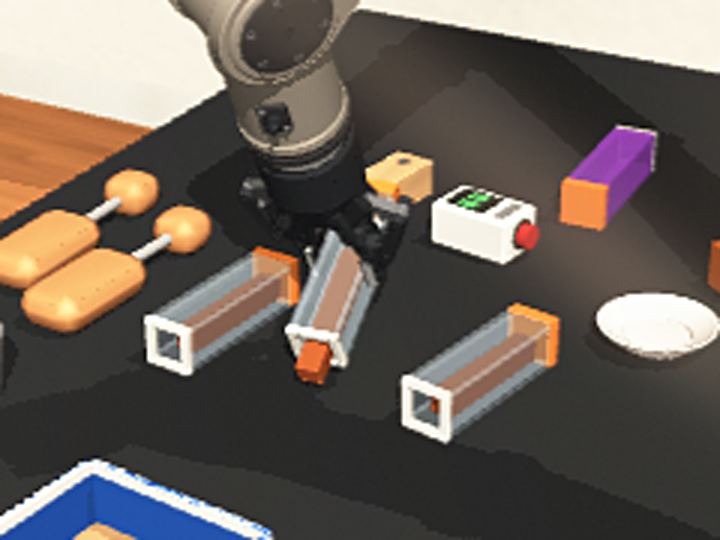

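Bar is out of tube B by about 45 mm, its end resting on the bench at crop (312,365). Level it, pivoting about that end.

```bash
python3 - <<'E'
import numpy as np
ph=np.radians([30,25,20,15,10,5,0]);lift=np.array([0,0,0,1,2.5,4,6])
h=-(120*np.cos(ph)-23*np.sin(ph));v=120*np.sin(ph)+23*np.cos(ph)+lift
for i in range(6):
    dh,dv=h[i+1]-h[i],v[i+1]-v[i];c,s=np.cos(ph[i]),np.sin(ph[i])
    print('x',round(dh*c-dv*s,1),'z',round(-dh*s-dv*c,1))
print(v-v[0])
E
```

```text
x -1.5 z 10.5
x -1.5 z 10.5
x -1.9 z 9.6
x -1.9 z 9.1
x -1.8 z 9.1
x -1.7 z 8.6
[  0.          -8.35931378 -17.26323681 -25.64400487 -33.93022465
 -42.5474171  -50.91858429]
```

Emit:
arm_command([
  {"fingers": -1,"x": -0.0015,"y": 0,"z": 0.0105,"ax": 0,"ay": 5,"az": 0},
  {"fingers": -1,"x": -0.0015,"y": 0,"z": 0.0105,"ax": 0,"ay": 5,"az": 0},
  {"fingers": -1,"x": -0.0019,"y": 0,"z": 0.0096,"ax": 0,"ay": 5,"az": 0},
  {"fingers": -1,"x": -0.0019,"y": 0,"z": 0.0091,"ax": 0,"ay": 5,"az": 0},
  {"fingers": -1,"x": -0.0018,"y": 0,"z": 0.0091,"ax": 0,"ay": 5,"az": 0},
  {"fingers": -1,"x": -0.0017,"y": 0,"z": 0.0086,"ax": 0,"ay": 5,"az": 0},
  {"fingers": -1,"x": 0,"y": 0,"z": 0.002,"ax": 0,"ay": 0,"az": 0},
  {"fingers": -1,"x": 0,"y": 0,"z": 0,"ax": 0,"ay": 0,"az": 0},
])

```text
clock: 17.78
tcp_pos: [0.5518, -0.1336, 0.0325]
orientation: [2.087, 2.345, -0.0]
contact_force: [-1.7, -5.7, 8.0]
grip_width: 0.0393
gripper_force: 54.0
```

Emit:
arm_command([
  {"fingers": 0.4,"x": 0,"y": 0,"z": 0,"ax": 0,"ay": 0,"az": 0},
  {"fingers": 0.4,"x": 0,"y": 0,"z": 0,"ax": 0,"ay": 0,"az": 0},
  {"fingers": 0.4,"x": 0,"y": 0,"z": 0,"ax": 0,"ay": 0,"az": 0},
  {"fingers": 0.4,"x": 0,"y": 0,"z": -0.04,"ax": 0,"ay": 0,"az": 0},
  {"fingers": 0.4,"x": 0,"y": 0,"z": -0.03,"ax": 0,"ay": 0,"az": 0},
  {"fingers": 0.0,"x": 0,"y": 0,"z": 0,"ax": 0,"ay": 0,"az": 0},
])

```text
clock: 18.28
tcp_pos: [0.5546, -0.1285, 0.1066]
orientation: [2.076, 2.349, 0.007]
contact_force: [1.0, -0.1, 0.1]
grip_width: 0.0489
gripper_force: 0.0
```

```bash
python3 - <<'E'
from h import *
delta()
f=grab('side');im=cv2.resize(f['frame'][170:300,230:400,::-1],None,fx=4.5,fy=4.5,interpolation=cv2.INTER_CUBIC);cv2.imwrite('pics/s4.png',im)
t=grab('top');cv2.imwrite('pics/t3.png',cv2.resize(t['frame'][145:300,260:410,::-1],None,fx=3.8,fy=3.8,interpolation=cv2.INTER_CUBIC))
w=grab('wrist','w2.png')
E
```

```text
at [ 0.5546 -0.1285  0.1066] yaw 97.1 F [ 1.  -0.1  0.1] w 0.0489
```

View pics/s4.png

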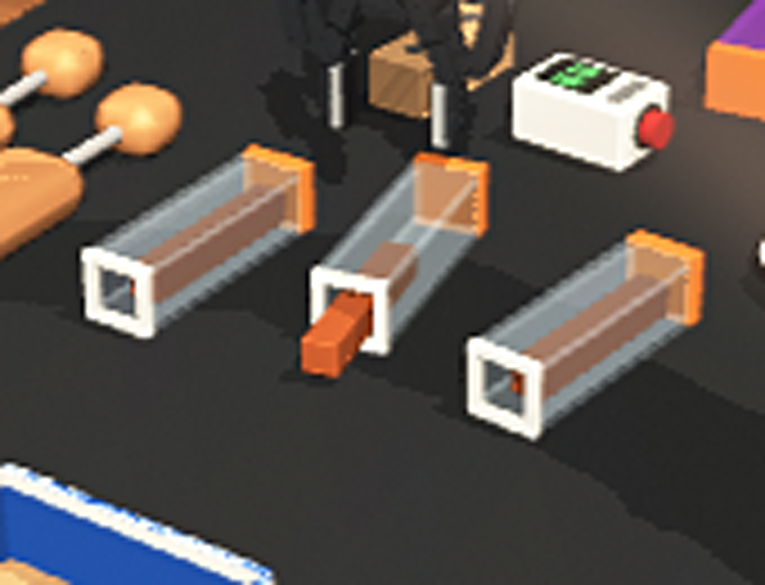

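Tube B lies flat with its bar about 45 mm out, the end face at crop (322,355).

```bash
cat >> h.py <<'E'
def barseg(n,box):
    "world points of the bare cedar (saturated red-brown) inside world xy box"
    f=load(n);hsv=cv2.cvtColor(f['frame'],cv2.COLOR_RGB2HSV).astype(int)
    m=(hsv[...,0]<14)&(hsv[...,1]>140)&(hsv[...,2]>70)&(f['depth']>0);v,u=np.nonzero(m)
    K=f['K'];T=f['world_from_camera'];d=f['depth'][v,u]
    P=(T[:3,:3]@np.array([(u-K[0,2])/K[0,0]*d,(v-K[1,2])/K[1,1]*d,d])).T+T[:3,3]
    x0,x1,y0,y1=box;k=(P[:,0]>x0)&(P[:,0]<x1)&(P[:,1]>y0)&(P[:,1]<y1)&(P[:,2]<.06)&(P[:,2]>.004)
    return P[k]
def barrep(box):
    for n in('top','side'):
        P=barseg(n,box)
        if len(P)<5: print(n,'few',len(P));continue
        T=P[P[:,2]>np.percentile(P[:,2],50)]
        print(n,len(P),'min',P.min(0).round(3),'max',P.max(0).round(3),'med',np.median(P,0).round(3),'tip',P[P[:,1]>P[:,1].max()-.008].mean(0).round(4))
E
python3 - <<'E'
from h import *
barrep((.48,.6,-.08,.1))
s=load('side');print(pt(s,302,249).round(4))
delta([.53,-.02,.1])
E
```

```text
top 177 min [ 0.528 -0.056  0.006] max [ 0.551 -0.018  0.027] med [ 0.54  -0.037  0.023] tip [ 0.5375 -0.0219  0.023 ]
side 204 min [ 0.527 -0.077  0.004] max [ 0.553 -0.013  0.027] med [ 0.536 -0.034  0.021] tip [ 0.5367 -0.0176  0.0154]
[ 0.5338 -0.0194  0.0153]
at [ 0.5509 -0.1292  0.1013] yaw 97.0 F [-1.6  0.3 -0.3] w 0.0428
-> [ 0.53 -0.02  0.1 ] shift mm [111.   -7.4   1.2]
```

View pics/t3.png

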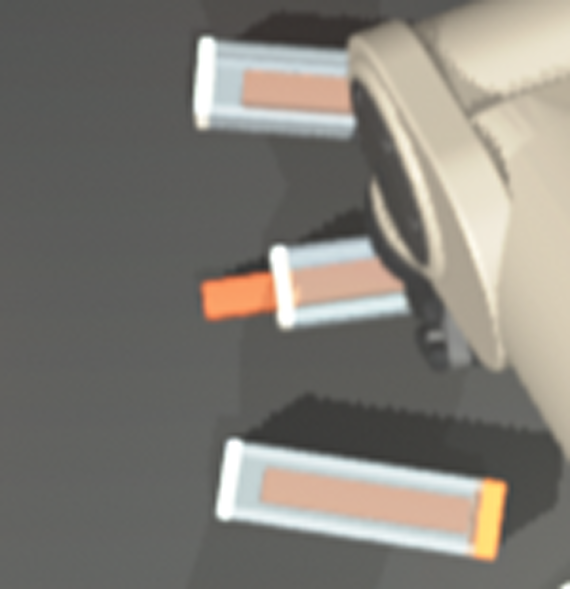

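Top view agrees: bar tip at about (.537,-.019), height 25 mm at its top. Grasp 17 mm back from the tip.

Emit:
arm_command([
  {"fingers": 0,"x": 0.035,"y": 0,"z": 0,"ax": 0,"ay": 0,"az": 0},
  {"fingers": 0,"x": 0.03,"y": 0,"z": 0,"ax": 0,"ay": 0,"az": 0},
  {"fingers": 0,"x": 0.03,"y": 0,"z": 0,"ax": 0,"ay": 0,"az": 0},
  {"fingers": 0,"x": 0,"y": 0,"z": 0.02,"ax": 0,"ay": 0,"az": 0},
  {"fingers": 0,"x": 0,"y": 0,"z": 0,"ax": 0,"ay": 0,"az": 0},
  {"fingers": 0,"x": 0,"y": 0,"z": 0,"ax": 0,"ay": 0,"az": 0},
], grip_force=40)

```text
clock: 18.93
tcp_pos: [0.5379, -0.0353, 0.0796]
orientation: [-2.079, -2.352, 0.005]
contact_force: [0.3, 0.4, 0.3]
grip_width: 0.0426
gripper_force: 0.0
```

```bash
python3 - <<'E'
from h import *
delta([.539,-.035,.023])
E
```

```text
at [ 0.5379 -0.0353  0.0796] yaw 97.1 F [0.3 0.4 0.3] w 0.0426
-> [ 0.539 -0.035  0.023] shift mm [ 0.2  1.4 56.6]
```

Emit:
arm_command([
  {"fingers": 0,"x": 0,"y": 0.001,"z": 0.028,"ax": 0,"ay": 0,"az": 0},
  {"fingers": 0,"x": 0,"y": 0,"z": 0.028,"ax": 0,"ay": 0,"az": 0},
  {"fingers": 0,"x": 0,"y": 0,"z": 0,"ax": 0,"ay": 0,"az": 0},
  {"fingers": -1,"x": 0,"y": 0,"z": 0,"ax": 0,"ay": 0,"az": 0},
  {"fingers": -1,"x": 0,"y": 0,"z": 0,"ax": 0,"ay": 0,"az": 0},
  {"fingers": -1,"x": 0,"y": 0,"z": 0,"ax": 0,"ay": 0,"az": 0},
  {"fingers": -1,"x": 0,"y": 0,"z": 0,"ax": 0,"ay": 0,"az": 0},
  {"fingers": -1,"x": 0,"y": 0,"z": -0.002,"ax": 0,"ay": 0,"az": 0},
])

```text
clock: 19.6
tcp_pos: [0.541, -0.035, 0.0282]
orientation: [2.081, 2.352, 0.001]
contact_force: [-0.9, 0.2, -0.2]
grip_width: 0.0188
gripper_force: 44.0
```

Emit:
arm_command([
  {"fingers": -1,"x": 0.015,"y": 0,"z": 0,"ax": 0,"ay": 0,"az": 0},
  {"fingers": -1,"x": 0.018,"y": 0,"z": 0,"ax": 0,"ay": 0,"az": 0},
  {"fingers": -1,"x": 0.018,"y": 0,"z": 0,"ax": 0,"ay": 0,"az": 0},
  {"fingers": -1,"x": 0.018,"y": 0,"z": 0,"ax": 0,"ay": 0,"az": 0},
  {"fingers": -1,"x": 0.018,"y": 0,"z": 0,"ax": 0,"ay": 0,"az": 0},
  {"fingers": -1,"x": 0.015,"y": 0,"z": 0,"ax": 0,"ay": 0,"az": 0},
  {"fingers": -1,"x": 0,"y": 0,"z": 0,"ax": 0,"ay": 0,"az": 0},
])

```text
clock: 20.18
tcp_pos: [0.5281, 0.0706, 0.0286]
orientation: [-2.075, -2.358, -0.005]
contact_force: [0.6, 0.1, -1.2]
grip_width: 0.0191
gripper_force: 44.0
```

```bash
python3 - <<'E'
from h import *
grab('top');grab('side');barrep((.45,.62,-.09,.15));delta(tray(0,.037,.15),tray(0,.037,.034))
E
```

```text
top few 0
side 171 min [ 0.515 -0.025  0.006] max [0.55  0.092 0.051] med [0.528 0.078 0.025] tip [0.5257 0.0861 0.0185]
at [0.5284 0.0666 0.0279] yaw 97.1 F [ 0.1 -0.7 -0.8] w 0.0187
-> [0.5125 0.3133 0.15  ] shift mm [ 246.7   14.8 -122.2]
-> [0.5125 0.3133 0.034 ] shift mm [ 0.00e+00 -1.00e-01  1.16e+02]
```

Emit:
arm_command([
  {"fingers": -1,"x": 0,"y": 0,"z": -0.03,"ax": 0,"ay": 0,"az": 0},
  {"fingers": -1,"x": 0,"y": 0,"z": -0.03,"ax": 0,"ay": 0,"az": 0},
  {"fingers": -1,"x": 0,"y": 0,"z": -0.03,"ax": 0,"ay": 0,"az": 0},
  {"fingers": -1,"x": 0,"y": 0,"z": -0.03,"ax": 0,"ay": 0,"az": 0},
  {"fingers": -1,"x": 0,"y": 0,"z": 0,"ax": 0,"ay": 0,"az": 4},
  {"fingers": -1,"x": 0,"y": 0,"z": 0,"ax": 0,"ay": 0,"az": 4},
  {"fingers": -1,"x": 0,"y": 0,"z": 0,"ax": 0,"ay": 0,"az": 4},
  {"fingers": -1,"x": 0.025,"y": 0,"z": 0,"ax": 0,"ay": 0,"az": 0},
  {"fingers": -1,"x": 0.03,"y": 0,"z": 0,"ax": 0,"ay": 0,"az": 0},
  {"fingers": -1,"x": 0.035,"y": 0,"z": 0,"ax": 0,"ay": 0,"az": 0},
])

```text
clock: 21.12
tcp_pos: [0.5368, 0.1531, 0.1473]
orientation: [2.321, 2.114, -0.003]
contact_force: [0.2, 1.4, 0.4]
grip_width: 0.0188
gripper_force: 44.1
```

Emit:
arm_command([
  {"fingers": -1,"x": 0.035,"y": 0,"z": 0,"ax": 0,"ay": 0,"az": 0},
  {"fingers": -1,"x": 0.035,"y": 0,"z": 0,"ax": 0,"ay": 0,"az": 0},
  {"fingers": -1,"x": 0.035,"y": 0,"z": 0,"ax": 0,"ay": 0,"az": 0},
  {"fingers": -1,"x": 0.03,"y": 0.005,"z": 0,"ax": 0,"ay": 0,"az": 0},
  {"fingers": -1,"x": 0.015,"y": 0,"z": 0,"ax": 0,"ay": 0,"az": 0},
  {"fingers": -1,"x": 0,"y": 0,"z": 0,"ax": 0,"ay": 0,"az": 0},
  {"fingers": -1,"x": 0,"y": 0,"z": 0,"ax": 0,"ay": 0,"az": 0},
])

```text
clock: 21.7
tcp_pos: [0.5542, 0.3044, 0.1471]
orientation: [2.316, 2.122, -0.001]
contact_force: [-0.0, -1.7, 0.1]
grip_width: 0.0189
gripper_force: 44.1
```

```bash
python3 - <<'E'
from h import *
delta(tray(.042,.037,.15),tray(.042,.037,.035))
grab('side');barrep((.4,.7,.1,.45));P=barseg('side',(.4,.7,.1,.45))
E
```

```text
at [0.5542 0.3044 0.1471] yaw 85.0 F [-0.  -1.7  0.1] w 0.0189
-> [0.5544 0.3096 0.15  ] shift mm [ 5.2 -0.3 -2.9]
-> [0.5544 0.3096 0.035 ] shift mm [1.00e-01 0.00e+00 1.15e+02]
top few 0
side few 1
```

Emit:
arm_command([
  {"fingers": -1,"x": 0.003,"y": -0.002,"z": 0.03,"ax": 0,"ay": 0,"az": 0},
  {"fingers": -1,"x": 0,"y": 0,"z": 0.03,"ax": 0,"ay": 0,"az": 0},
  {"fingers": -1,"x": 0,"y": 0,"z": 0.03,"ax": 0,"ay": 0,"az": 0},
  {"fingers": -1,"x": 0,"y": 0,"z": 0.012,"ax": 0,"ay": 0,"az": 0},
  {"fingers": -1,"x": 0,"y": 0,"z": 0.01,"ax": 0,"ay": 0,"az": 0},
  {"fingers": -1,"x": 0,"y": 0,"z": 0,"ax": 0,"ay": 0,"az": 0},
  {"fingers": -1,"x": 0,"y": 0,"z": 0,"ax": 0,"ay": 0,"az": 0},
])

```text
clock: 22.33
tcp_pos: [0.5532, 0.3076, 0.0362]
orientation: [2.317, 2.121, 0.001]
contact_force: [0.1, 0.1, -0.9]
grip_width: 0.0192
gripper_force: 44.1
```

```bash
python3 - <<'E'
from h import *
delta(tray(.04,.037,.034))
E
```

```text
at [0.5532 0.3076 0.0362] yaw 84.9 F [ 0.1  0.1 -0.9] w 0.0192
-> [0.5524 0.3098 0.034 ] shift mm [ 2.1 -1.   2.2]
```

Emit:
arm_command([
  {"fingers": -1,"x": 0,"y": 0,"z": 0.002,"ax": 0,"ay": 0,"az": 0},
  {"fingers": -0.35,"x": 0,"y": 0,"z": 0,"ax": 0,"ay": 0,"az": 0},
  {"fingers": -0.35,"x": 0,"y": 0,"z": 0,"ax": 0,"ay": 0,"az": 0},
  {"fingers": -0.35,"x": 0,"y": 0,"z": 0,"ax": 0,"ay": 0,"az": 0},
  {"fingers": -0.35,"x": 0,"y": 0,"z": -0.03,"ax": 0,"ay": 0,"az": 0},
  {"fingers": -0.35,"x": 0,"y": 0,"z": -0.04,"ax": 0,"ay": 0,"az": 0},
  {"fingers": -0.35,"x": 0,"y": 0,"z": -0.04,"ax": 0,"ay": 0,"az": 0},
  {"fingers": -0.35,"x": 0,"y": 0,"z": -0.04,"ax": 0,"ay": 0,"az": 0},
  {"fingers": 0.4,"x": -0.0326,"y": 0.0108,"z": 0,"ax": 0,"ay": 0,"az": 0},
  {"fingers": 0.4,"x": -0.0326,"y": 0.0108,"z": 0,"ax": 0,"ay": 0,"az": 0},
])

```text
clock: 23.17
tcp_pos: [0.5687, 0.2446, 0.1873]
orientation: [2.31, 2.128, 0.011]
contact_force: [1.2, -1.5, -0.7]
grip_width: 0.051
gripper_force: 0.0
```

Emit:
arm_command([
  {"fingers": 0.4,"x": -0.0326,"y": 0.0108,"z": 0,"ax": 0,"ay": 0,"az": 0},
  {"fingers": 0.4,"x": -0.0326,"y": 0.0108,"z": 0,"ax": 0,"ay": 0,"az": 0},
  {"fingers": 0.4,"x": -0.0326,"y": 0.0108,"z": 0,"ax": 0,"ay": 0,"az": 0},
  {"fingers": 0.4,"x": -0.0326,"y": 0.0108,"z": 0,"ax": 0,"ay": 0,"az": 0},
  {"fingers": 0.4,"x": 0,"y": 0,"z": 0,"ax": 0,"ay": 0,"az": 0},
  {"fingers": 0.4,"x": 0,"y": 0,"z": 0,"ax": 0,"ay": 0,"az": 0},
])

```text
clock: 23.67
tcp_pos: [0.6006, 0.1045, 0.1831]
orientation: [2.321, 2.116, -0.001]
contact_force: [-0.8, 1.3, -0.0]
grip_width: 0.0596
gripper_force: 0.0
```

```bash
python3 - <<'E'
from h import *
f=grab('top');s=grab('side');barrep((.4,.7,.17,.4))
for n in('top','side'):
    P=barseg(n,(.4,.7,.17,.4))
    if len(P): q=(P[:,:2]-TC)@TR;print(n,q.min(0).round(3),q.max(0).round(3))
# tube detection: orange caps & white rims at z~.04
def caps(f):
    hsv=cv2.cvtColor(f['frame'],cv2.COLOR_RGB2HSV).astype(int)
    for nm,m in dict(orange=(hsv[...,0]>10)&(hsv[...,0]<22)&(hsv[...,1]>150)&(hsv[...,2]>170),white=(hsv[...,1]<40)&(hsv[...,2]>215)).items():
        k,l,st,c=cv2.connectedComponentsWithStats(m.astype(np.uint8))
        for i in range(1,k):
            if st[i,4]>40 and 290<c[i][0]<520 and 140<c[i][1]<305:
                print(nm,st[i].tolist(),pt(f,c[i][0],c[i][1],.04).round(3))
caps(f); delta([.6488,-.094,.2])
a=cv2.resize(f['frame'][145:300,110:515,::-1],None,fx=1.95,fy=1.95,interpolation=cv2.INTER_CUBIC);cv2.imwrite('pics/t4.png',a)
E
```

```text
top 516 min [0.535 0.211 0.006] max [0.564 0.324 0.034] med [0.548 0.268 0.028] tip [0.5536 0.32   0.0274]
side 665 min [0.533 0.196 0.008] max [0.565 0.328 0.033] med [0.543 0.27  0.028] tip [0.5518 0.3235 0.0296]
top [ 0.03  -0.062] [0.051 0.052]
side [ 0.028 -0.077] [0.052 0.054]
orange [377, 160, 8, 23, 103] [ 0.644 -0.162  0.04 ]
orange [399, 201, 7, 22, 53] [ 0.559 -0.205  0.04 ]
orange [498, 241, 13, 20, 218] [ 0.475 -0.411  0.04 ]
white [312, 155, 13, 23, 109] [ 0.655 -0.022  0.04 ]
white [449, 201, 32, 41, 722] [ 0.533 -0.329  0.04 ]
white [348, 220, 51, 8, 126] [ 0.535 -0.14   0.04 ]
at [0.5995 0.1087 0.1835] yaw 85.1 F [ 0.7  0.8 -0.2] w 0.06
-> [ 0.6488 -0.094   0.2   ] shift mm [-197.7   66.6  -16.6]
```

Bar in tray at x'=+40 mm, flat. Next, tube A (still in place).

Emit:
arm_command([
  {"fingers": 0.4,"x": -0.033,"y": 0.011,"z": 0,"ax": 0,"ay": 0,"az": 0},
  {"fingers": 0.4,"x": -0.033,"y": 0.011,"z": 0,"ax": 0,"ay": 0,"az": 0},
  {"fingers": 0.4,"x": -0.033,"y": 0.011,"z": 0,"ax": 0,"ay": 0,"az": 0},
  {"fingers": 0.4,"x": -0.033,"y": 0.011,"z": 0,"ax": 0,"ay": 0,"az": 0},
  {"fingers": 0.4,"x": -0.033,"y": 0.011,"z": 0,"ax": 0,"ay": 0,"az": 0},
  {"fingers": 0.4,"x": -0.033,"y": 0.011,"z": 0,"ax": 0,"ay": 0,"az": 0},
  {"fingers": 0.4,"x": 0,"y": 0,"z": 0.035,"ax": 0,"ay": 0,"az": 0},
  {"fingers": 0.4,"x": 0,"y": 0,"z": 0.035,"ax": 0,"ay": 0,"az": 0},
  {"fingers": 0.4,"x": 0,"y": 0,"z": 0,"ax": 0,"ay": 0,"az": 0},
  {"fingers": 0.4,"x": 0,"y": 0,"z": 0,"ax": 0,"ay": 0,"az": 0},
])

```text
clock: 24.6
tcp_pos: [0.6471, -0.093, 0.1122]
orientation: [-2.31, -2.124, 0.003]
contact_force: [-0.1, 0.6, 1.5]
grip_width: 0.0597
gripper_force: 0.0
```

```bash
python3 - <<'E'
from h import *
delta([.6488,-.094,.031])
E
```

```text
at [ 0.6471 -0.093   0.1122] yaw 85.2 F [-0.1  0.6  1.5] w 0.0597
-> [ 0.6488 -0.094   0.031 ] shift mm [-1.   2.1 81.2]
```

Emit:
arm_command([
  {"fingers": 0.4,"x": -0.001,"y": 0.002,"z": 0.03,"ax": 0,"ay": 0,"az": 0},
  {"fingers": 0.4,"x": 0,"y": 0,"z": 0.03,"ax": 0,"ay": 0,"az": 0},
  {"fingers": 0.4,"x": 0,"y": 0,"z": 0.021,"ax": 0,"ay": 0,"az": 0},
  {"fingers": 0.4,"x": 0,"y": 0,"z": 0,"ax": 0,"ay": 0,"az": 0},
  {"fingers": -1,"x": 0,"y": 0,"z": 0,"ax": 0,"ay": 0,"az": 0},
  {"fingers": -1,"x": 0,"y": 0,"z": 0,"ax": 0,"ay": 0,"az": 0},
  {"fingers": -1,"x": 0,"y": 0,"z": 0,"ax": 0,"ay": 0,"az": 0},
  {"fingers": -1,"x": 0,"y": 0,"z": 0,"ax": 0,"ay": 0,"az": 0},
  {"fingers": -1,"x": 0,"y": 0,"z": 0,"ax": 0,"ay": 0,"az": 0},
], grip_force=50)

```text
clock: 25.35
tcp_pos: [0.6523, -0.0955, 0.0355]
orientation: [2.313, 2.121, 0.006]
contact_force: [-0.5, 1.1, 7.6]
grip_width: 0.0389
gripper_force: 52.3
```

Emit:
arm_command([
  {"fingers": -1,"x": 0,"y": 0,"z": -0.018,"ax": 0,"ay": 0,"az": 0},
  {"fingers": -1,"x": 0,"y": 0,"z": -0.018,"ax": 0,"ay": 0,"az": 0},
  {"fingers": -1,"x": 0,"y": 0,"z": -0.017,"ax": 0,"ay": 0,"az": 0},
  {"fingers": -1,"x": 0,"y": 0,"z": 0,"ax": 0,"ay": -5,"az": 0},
  {"fingers": -1,"x": 0,"y": 0,"z": 0,"ax": 0,"ay": -5,"az": 0},
  {"fingers": -1,"x": 0,"y": 0,"z": 0,"ax": 0,"ay": -5,"az": 0},
  {"fingers": -1,"x": 0,"y": 0,"z": 0,"ax": 0,"ay": -5,"az": 0},
  {"fingers": -1,"x": 0,"y": 0,"z": 0,"ax": 0,"ay": -5,"az": 0},
  {"fingers": -1,"x": 0,"y": 0,"z": 0,"ax": 0,"ay": -5,"az": 0},
  {"fingers": -1,"x": 0,"y": 0,"z": 0,"ax": 0,"ay": 0,"az": 0},
])

```text
clock: 26.18
tcp_pos: [0.6504, -0.0905, 0.085]
orientation: [2.011, 1.857, -0.539]
contact_force: [-0.9, 1.0, -2.5]
grip_width: 0.039
gripper_force: 51.1
```

Emit:
arm_command([
  {"fingers": -1,"x": 0,"y": 0,"z": 0,"ax": 0,"ay": 0,"az": 0},
  {"fingers": -1,"x": 0,"y": 0,"z": 0,"ax": 0,"ay": 0,"az": 0},
  {"fingers": -1,"x": 0,"y": 0,"z": 0,"ax": 0,"ay": 0,"az": 0},
  {"fingers": -1,"x": 0,"y": 0,"z": 0,"ax": 0,"ay": 0,"az": 0},
])

```text
clock: 26.52
tcp_pos: [0.6502, -0.0985, 0.0859]
orientation: [2.021, 1.846, -0.54]
contact_force: [1.0, 0.1, -2.2]
grip_width: 0.0393
gripper_force: 51.1
```

```bash
python3 - <<'E'
from h import *
o=r.get_obs();print(R.from_rotvec(o['orientation']).as_matrix().round(3)[2].tolist());delta()
grab('side');grab('top');barrep((.6,.7,-.1,.12))
E
```

```text
[-0.499, 0.001, -0.866]
at [ 0.6502 -0.0985  0.0859] yaw 84.8 F [ 1.   0.1 -2.2] w 0.0393
top few 0
side 111 min [ 0.641 -0.043  0.011] max [ 0.665 -0.015  0.041] med [ 0.65  -0.029  0.029] tip [ 0.6513 -0.0203  0.0275]
```

Emit:
arm_command([
  {"fingers": -1,"x": 0,"y": 0,"z": 0,"ax": 0,"ay": 0,"az": 0},
  {"fingers": -1,"x": 0,"y": 0,"z": 0,"ax": 0,"ay": 0,"az": 0},
  {"fingers": -1,"x": 0,"y": 0,"z": 0,"ax": 0,"ay": 0,"az": 0},
  {"fingers": -1,"x": 0,"y": 0,"z": 0,"ax": 0,"ay": 0,"az": 0},
])

```text
clock: 26.95
tcp_pos: [0.6502, -0.0964, 0.0853]
orientation: [2.018, 1.849, -0.541]
contact_force: [0.7, 0.9, -1.6]
grip_width: 0.0389
gripper_force: 51.1
```

```bash
python3 - <<'E'
from h import *
f=grab('side');barrep((.6,.7,-.1,.12))
im=cv2.resize(f['frame'][170:300,230:400,::-1],None,fx=4.5,fy=4.5,interpolation=cv2.INTER_CUBIC);cv2.imwrite('pics/s5.png',im)
E
```

```text
top few 0
side 108 min [ 0.641 -0.041  0.012] max [ 0.666 -0.015  0.039] med [ 0.649 -0.026  0.028] tip [ 0.6518 -0.0203  0.0265]
```

View pics/s5.png

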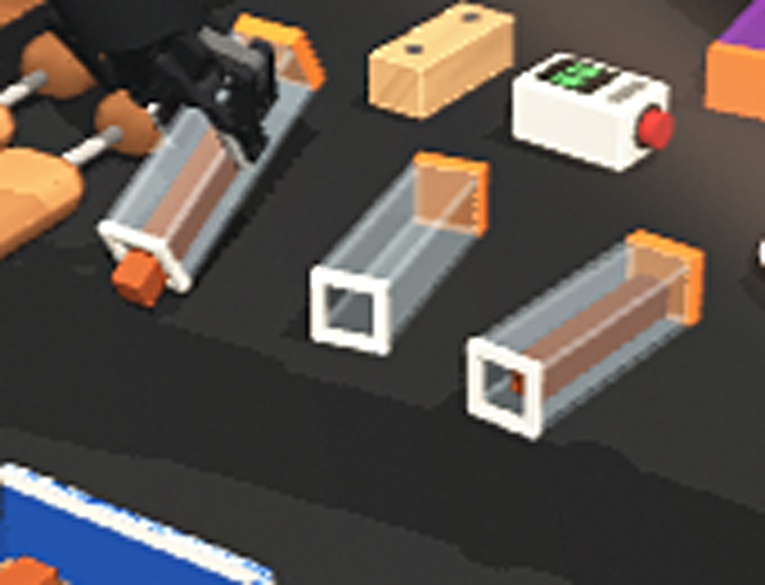

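Tube A's bar is out only about 30 mm (tip at crop (138,285)). Raise 10 mm so it slides further.

Emit:
arm_command([
  {"fingers": -1,"x": -0.0025,"y": 0,"z": -0.0043,"ax": 0,"ay": 0,"az": 0},
  {"fingers": -1,"x": -0.0025,"y": 0,"z": -0.0043,"ax": 0,"ay": 0,"az": 0},
  {"fingers": -1,"x": 0,"y": 0,"z": 0,"ax": 0,"ay": 0,"az": 0},
  {"fingers": -1,"x": 0,"y": 0,"z": 0,"ax": 0,"ay": 0,"az": 0},
  {"fingers": -1,"x": 0,"y": 0,"z": 0,"ax": 0,"ay": 0,"az": 0},
  {"fingers": -1,"x": 0,"y": 0,"z": 0,"ax": 0,"ay": 0,"az": 0},
])

```text
clock: 27.5
tcp_pos: [0.6501, -0.0964, 0.0952]
orientation: [2.018, 1.849, -0.541]
contact_force: [-0.4, 0.2, -2.2]
grip_width: 0.0392
gripper_force: 51.1
```

```bash
python3 - <<'E'
from h import *
f=grab('side');barrep((.6,.7,-.1,.12));delta()
# white rim points of mouth A
im=f['frame'].astype(int);v,u=np.nonzero((im.min(2)>190)&(f['depth']>0))
K=f['K'];T=f['world_from_camera'];d=f['depth'][v,u];P=(T[:3,:3]@np.array([(u-K[0,2])/K[0,0]*d,(v-K[1,2])/K[1,1]*d,d])).T+T[:3,3]
k=(P[:,0]>.6)&(P[:,0]<.7)&(P[:,1]>-.1)&(P[:,1]<.05)&(P[:,2]<.1);print('rim',k.sum(),np.percentile(P[k],[2,50,98],axis=0).round(3).tolist())
E
```

```text
top few 0
side 109 min [ 0.643 -0.041  0.018] max [ 0.665 -0.014  0.05 ] med [ 0.65  -0.026  0.038] tip [ 0.653  -0.0187  0.0344]
at [ 0.6501 -0.0964  0.0951] yaw 85.0 F [-0.2 -0.  -3.1] w 0.0393
rim 98 [[0.635, -0.078, 0.029], [0.656, -0.032, 0.06], [0.673, -0.023, 0.09]]
```

Emit:
arm_command([
  {"fingers": -1,"x": 0,"y": 0,"z": 0,"ax": 0,"ay": -3,"az": 0},
  {"fingers": -1,"x": 0,"y": 0,"z": 0,"ax": 0,"ay": -3,"az": 0},
  {"fingers": -1,"x": 0,"y": 0,"z": 0,"ax": 0,"ay": 0,"az": 0},
  {"fingers": -1,"x": 0,"y": 0,"z": 0,"ax": 0,"ay": 0,"az": 0},
  {"fingers": -1,"x": 0,"y": 0,"z": 0,"ax": 0,"ay": 0,"az": 0},
  {"fingers": -1,"x": 0,"y": 0,"z": 0,"ax": 0,"ay": 0,"az": 0},
  {"fingers": -1,"x": 0,"y": 0,"z": 0,"ax": 0,"ay": 0,"az": 0},
])

```text
clock: 28.13
tcp_pos: [0.6503, -0.0973, 0.0956]
orientation: [1.952, 1.787, -0.633]
contact_force: [0.2, 0.0, -2.1]
grip_width: 0.0391
gripper_force: 51.2
```

```bash
python3 - <<'E'
from h import *
f=grab('side');barrep((.6,.7,-.1,.12));delta()
im=f['frame'].astype(int);v,u=np.nonzero((im.min(2)>190)&(f['depth']>0))
K=f['K'];T=f['world_from_camera'];d=f['depth'][v,u];P=(T[:3,:3]@np.array([(u-K[0,2])/K[0,0]*d,(v-K[1,2])/K[1,1]*d,d])).T+T[:3,3]
k=(P[:,0]>.6)&(P[:,0]<.7)&(P[:,1]>-.1)&(P[:,1]<.05)&(P[:,2]<.1);print('rim',k.sum(),np.percentile(P[k],[2,50,98],axis=0).round(3).tolist())
E
```

```text
top few 0
side 211 min [ 0.64  -0.046  0.004] max [0.663 0.001 0.042] med [ 0.647 -0.021  0.024] tip [ 0.6509 -0.0033  0.0168]
at [ 0.6503 -0.0972  0.0956] yaw 84.9 F [ 0.3  0.3 -2.3] w 0.0388
rim 93 [[0.632, -0.088, 0.022], [0.651, -0.037, 0.053], [0.673, -0.029, 0.092]]
```

```bash
python3 - <<'E'
import numpy as np
d=np.linspace(36,0,8);ph=np.radians(d);lift=np.array([0,0,0,0,1,2.5,4,5.5])
h=-(120*np.cos(ph)-25.5*np.sin(ph));v=120*np.sin(ph)+25.5*np.cos(ph)+lift
for i in range(7):
    dh,dv=h[i+1]-h[i],v[i+1]-v[i];c,s=np.cos(ph[i]),np.sin(ph[i])
    print('x',round(dh*c-dv*s,1),'z',round(-dh*s-dv*c,1))
print((v-v[0])[-1]+95.6)
E
```

```text
x -1.8 z 10.9
x -1.8 z 10.9
x -1.8 z 10.9
x -2.2 z 9.9
x -2.2 z 9.4
x -2.1 z 9.4
x -1.9 z 9.4
35.43583636834205
```

Emit:
arm_command([
  {"fingers": -1,"x": -0.0018,"y": 0,"z": 0.0109,"ax": 0,"ay": 5.14,"az": 0},
  {"fingers": -1,"x": -0.0018,"y": 0,"z": 0.0109,"ax": 0,"ay": 5.14,"az": 0},
  {"fingers": -1,"x": -0.0018,"y": 0,"z": 0.0109,"ax": 0,"ay": 5.14,"az": 0},
  {"fingers": -1,"x": -0.0022,"y": 0,"z": 0.0099,"ax": 0,"ay": 5.14,"az": 0},
  {"fingers": -1,"x": -0.0022,"y": 0,"z": 0.0094,"ax": 0,"ay": 5.14,"az": 0},
  {"fingers": -1,"x": -0.0021,"y": 0,"z": 0.0094,"ax": 0,"ay": 5.14,"az": 0},
  {"fingers": -1,"x": -0.0019,"y": 0,"z": 0.0094,"ax": 0,"ay": 5.14,"az": 0},
  {"fingers": -1,"x": 0,"y": 0,"z": 0,"ax": 0,"ay": 0,"az": 0},
  {"fingers": -1,"x": 0,"y": 0,"z": 0,"ax": 0,"ay": 0,"az": 0},
])

```text
clock: 28.93
tcp_pos: [0.6467, -0.1376, 0.0351]
orientation: [2.32, 2.117, -0.001]
contact_force: [0.4, -1.0, 0.5]
grip_width: 0.039
gripper_force: 52.7
```

Emit:
arm_command([
  {"fingers": 0.4,"x": 0,"y": 0,"z": 0,"ax": 0,"ay": 0,"az": 0},
  {"fingers": 0.4,"x": 0,"y": 0,"z": 0,"ax": 0,"ay": 0,"az": 0},
  {"fingers": 0.4,"x": 0,"y": 0,"z": 0,"ax": 0,"ay": 0,"az": 0},
  {"fingers": 0.4,"x": 0,"y": 0,"z": -0.035,"ax": 0,"ay": 0,"az": 0},
  {"fingers": 0.4,"x": 0,"y": 0,"z": -0.025,"ax": 0,"ay": 0,"az": 0},
  {"fingers": 0.0,"x": 0,"y": 0,"z": 0,"ax": 0,"ay": 0,"az": 0},
  {"fingers": 0.0,"x": 0,"y": 0,"z": 0,"ax": 0,"ay": 0,"az": 0},
])

```text
clock: 29.52
tcp_pos: [0.6483, -0.1332, 0.097]
orientation: [2.312, 2.122, 0.002]
contact_force: [0.2, -0.3, -0.7]
grip_width: 0.0426
gripper_force: 0.0
```

```bash
python3 - <<'E'
from h import *
grab('top');grab('side');barrep((.58,.72,-.08,.1));delta([.65,-.02,.1])
P=np.vstack([barseg(n,(.58,.72,-.08,.1)) for n in('top','side')]);P=P[(P[:,2]>.02)]
c=P[:,:2].mean(0);u,s,vt=np.linalg.svd(P[:,:2]-c);print(c,np.degrees(np.arctan2(vt[0,1],vt[0,0])))
E
```

```text
top 221 min [ 0.64  -0.055  0.006] max [ 0.66  -0.012  0.028] med [ 0.649 -0.034  0.023] tip [ 0.6502 -0.0155  0.0227]
side 210 min [ 0.638 -0.069  0.005] max [ 0.663 -0.004  0.028] med [ 0.645 -0.028  0.021] tip [ 0.6508 -0.0099  0.0154]
at [ 0.6465 -0.1337  0.0945] yaw 85.1 F [-0.7 -0.6  0. ] w 0.0428
-> [ 0.65 -0.02  0.1 ] shift mm [113.6  -6.2  -5.6]
[ 0.64991845 -0.03394645] -91.34815767629632
```

Emit:
arm_command([
  {"fingers": 0,"x": 0.035,"y": -0.0055,"z": 0,"ax": 0,"ay": 0,"az": 0},
  {"fingers": 0,"x": 0.035,"y": 0,"z": 0,"ax": 0,"ay": 0,"az": 0},
  {"fingers": 0,"x": 0.034,"y": 0,"z": 0,"ax": 0,"ay": 0,"az": 0},
  {"fingers": 0,"x": 0,"y": 0,"z": 0,"ax": 0,"ay": 0,"az": 0},
  {"fingers": 0,"x": 0,"y": 0,"z": 0.025,"ax": 0,"ay": 0,"az": 0},
  {"fingers": 0,"x": 0,"y": 0,"z": 0.025,"ax": 0,"ay": 0,"az": 0},
  {"fingers": 0,"x": 0,"y": 0,"z": 0.018,"ax": 0,"ay": 0,"az": 0},
  {"fingers": 0,"x": 0,"y": 0,"z": 0,"ax": 0,"ay": 0,"az": 0},
], grip_force=40)

```text
clock: 30.28
tcp_pos: [0.6467, -0.0306, 0.0217]
orientation: [-2.311, -2.12, 0.011]
contact_force: [-1.6, -0.2, 0.2]
grip_width: 0.0428
gripper_force: 0.0
```

Emit:
arm_command([
  {"fingers": -1,"x": 0,"y": 0,"z": 0,"ax": 0,"ay": 0,"az": 0},
  {"fingers": -1,"x": 0,"y": 0,"z": 0,"ax": 0,"ay": 0,"az": 0},
  {"fingers": -1,"x": 0,"y": 0,"z": 0,"ax": 0,"ay": 0,"az": 0},
  {"fingers": -1,"x": 0,"y": 0,"z": 0,"ax": 0,"ay": 0,"az": 0},
  {"fingers": -1,"x": 0,"y": 0,"z": -0.002,"ax": 0,"ay": 0,"az": 0},
])

```text
clock: 30.7
tcp_pos: [0.6508, -0.0303, 0.0298]
orientation: [2.315, 2.122, 0.0]
contact_force: [-0.1, 0.8, -0.1]
grip_width: 0.0192
gripper_force: 43.3
```

Emit:
arm_command([
  {"fingers": -1,"x": 0.015,"y": 0,"z": 0,"ax": 0,"ay": 0,"az": 0},
  {"fingers": -1,"x": 0.018,"y": 0,"z": 0,"ax": 0,"ay": 0,"az": 0},
  {"fingers": -1,"x": 0.018,"y": 0,"z": 0,"ax": 0,"ay": 0,"az": 0},
  {"fingers": -1,"x": 0.018,"y": 0,"z": 0,"ax": 0,"ay": 0,"az": 0},
  {"fingers": -1,"x": 0.018,"y": 0,"z": 0,"ax": 0,"ay": 0,"az": 0},
  {"fingers": -1,"x": 0.015,"y": 0,"z": 0,"ax": 0,"ay": 0,"az": 0},
  {"fingers": -1,"x": 0,"y": 0,"z": 0,"ax": 0,"ay": 0,"az": 0},
])

```text
clock: 31.28
tcp_pos: [0.6592, 0.0778, 0.0299]
orientation: [-2.309, -2.128, -0.005]
contact_force: [0.1, 1.4, -0.0]
grip_width: 0.0193
gripper_force: 43.3
```

```bash
python3 - <<'E'
from h import *
grab('side');barrep((.58,.72,-.09,.15));delta(tray(0,.037,.15),tray(0,.037,.034))
E
```

```text
top 221 min [ 0.64  -0.055  0.006] max [ 0.66  -0.012  0.028] med [ 0.649 -0.034  0.023] tip [ 0.6502 -0.0155  0.0227]
side 306 min [ 0.642 -0.019  0.005] max [0.672 0.1   0.038] med [0.649 0.036 0.021] tip [0.6584 0.0964 0.0187]
at [0.6592 0.0748 0.0295] yaw 85.2 F [-0.3  0.4 -0.2] w 0.0189
-> [0.5125 0.3133 0.15  ] shift mm [ 225.7 -165.9 -120.3]
-> [0.5125 0.3133 0.034 ] shift mm [-2.00e-01 -1.00e-01  1.16e+02]
```

Emit:
arm_command([
  {"fingers": -1,"x": 0,"y": 0,"z": -0.04,"ax": 0,"ay": 0,"az": 0},
  {"fingers": -1,"x": 0,"y": 0,"z": -0.04,"ax": 0,"ay": 0,"az": 0},
  {"fingers": -1,"x": 0,"y": 0,"z": -0.04,"ax": 0,"ay": 0,"az": 0},
  {"fingers": -1,"x": 0.028,"y": -0.0207,"z": 0,"ax": 0,"ay": 0,"az": 0},
  {"fingers": -1,"x": 0.028,"y": -0.0207,"z": 0,"ax": 0,"ay": 0,"az": 0},
  {"fingers": -1,"x": 0.028,"y": -0.0207,"z": 0,"ax": 0,"ay": 0,"az": 0},
  {"fingers": -1,"x": 0.028,"y": -0.0207,"z": 0,"ax": 0,"ay": 0,"az": 0},
  {"fingers": -1,"x": 0.028,"y": -0.0207,"z": 0,"ax": 0,"ay": 0,"az": 0},
  {"fingers": -1,"x": 0.028,"y": -0.0207,"z": 0,"ax": 0,"ay": 0,"az": 0},
  {"fingers": -1,"x": 0.028,"y": -0.0207,"z": 0,"ax": 0,"ay": 0,"az": 0},
])

```text
clock: 32.17
tcp_pos: [0.5318, 0.2788, 0.1489]
orientation: [2.317, 2.119, -0.001]
contact_force: [0.2, 0.0, 0.0]
grip_width: 0.0189
gripper_force: 43.4
```

Emit:
arm_command([
  {"fingers": -1,"x": 0.028,"y": -0.0207,"z": 0,"ax": 0,"ay": 0,"az": 0},
  {"fingers": -1,"x": 0,"y": 0,"z": 0,"ax": 0,"ay": 0,"az": 0},
  {"fingers": -1,"x": 0,"y": 0,"z": 0,"ax": 0,"ay": 0,"az": 0},
  {"fingers": -1,"x": 0,"y": 0,"z": 0,"ax": 0,"ay": 0,"az": 0},
])

```text
clock: 32.5
tcp_pos: [0.5147, 0.3075, 0.1487]
orientation: [2.316, 2.12, -0.001]
contact_force: [-0.4, -0.8, -0.6]
grip_width: 0.0191
gripper_force: 43.4
```

```bash
python3 - <<'E'
from h import *
delta(tray(-.003,.037,.036))
E
```

```text
at [0.5147 0.3075 0.1487] yaw 84.9 F [-0.4 -0.8 -0.6] w 0.0191
-> [0.5095 0.3135 0.036 ] shift mm [  5.8  -5.8 112.7]
```

Emit:
arm_command([
  {"fingers": -1,"x": 0.006,"y": -0.0055,"z": 0.03,"ax": 0,"ay": 0,"az": 0},
  {"fingers": -1,"x": 0,"y": 0,"z": 0.03,"ax": 0,"ay": 0,"az": 0},
  {"fingers": -1,"x": 0,"y": 0,"z": 0.03,"ax": 0,"ay": 0,"az": 0},
  {"fingers": -1,"x": 0,"y": 0,"z": 0.015,"ax": 0,"ay": 0,"az": 0},
  {"fingers": -1,"x": 0,"y": 0,"z": 0.008,"ax": 0,"ay": 0,"az": 0},
  {"fingers": -1,"x": 0,"y": 0,"z": 0.002,"ax": 0,"ay": 0,"az": 0},
  {"fingers": -1,"x": 0,"y": 0,"z": 0,"ax": 0,"ay": 0,"az": 0},
  {"fingers": -0.35,"x": 0,"y": 0,"z": 0,"ax": 0,"ay": 0,"az": 0},
  {"fingers": -0.35,"x": 0,"y": 0,"z": 0,"ax": 0,"ay": 0,"az": 0},
  {"fingers": -0.35,"x": 0,"y": 0,"z": 0,"ax": 0,"ay": 0,"az": 0},
])

```text
clock: 33.33
tcp_pos: [0.5096, 0.3159, 0.0351]
orientation: [2.316, 2.122, 0.003]
contact_force: [0.6, 0.4, -1.3]
grip_width: 0.0276
gripper_force: 0.0
```

Emit:
arm_command([
  {"fingers": -0.35,"x": 0,"y": 0,"z": -0.03,"ax": 0,"ay": 0,"az": 0},
  {"fingers": -0.35,"x": 0,"y": 0,"z": -0.04,"ax": 0,"ay": 0,"az": 0},
  {"fingers": -0.35,"x": 0,"y": 0,"z": -0.04,"ax": 0,"ay": 0,"az": 0},
  {"fingers": -0.35,"x": 0,"y": 0,"z": -0.04,"ax": 0,"ay": 0,"az": 4.3},
  {"fingers": 0.4,"x": -0.0355,"y": -0.0013,"z": 0,"ax": 0,"ay": 0,"az": 0},
  {"fingers": 0.4,"x": -0.0355,"y": -0.0013,"z": 0,"ax": 0,"ay": 0,"az": 0},
  {"fingers": 0.4,"x": -0.0355,"y": -0.0013,"z": 0,"ax": 0,"ay": 0,"az": 0},
  {"fingers": 0.4,"x": -0.0355,"y": -0.0013,"z": 0,"ax": 0,"ay": 0,"az": 0},
  {"fingers": 0.4,"x": -0.0355,"y": -0.0013,"z": 0,"ax": 0,"ay": 0,"az": 0},
  {"fingers": 0.4,"x": -0.0355,"y": -0.0013,"z": 0,"ax": 0,"ay": 0,"az": 0},
])

```text
clock: 34.17
tcp_pos: [0.4663, 0.1051, 0.1846]
orientation: [2.392, 2.034, 0.001]
contact_force: [0.1, -0.9, 0.0]
grip_width: 0.0598
gripper_force: 0.0
```

```bash
cat >> h.py <<'E'
def caps(f):
    hsv=cv2.cvtColor(f['frame'],cv2.COLOR_RGB2HSV).astype(int)
    for nm,m in dict(orange=(hsv[...,0]>10)&(hsv[...,0]<22)&(hsv[...,1]>150)&(hsv[...,2]>170),white=(hsv[...,1]<40)&(hsv[...,2]>215),green=(hsv[...,0]>50)&(hsv[...,0]<80)&(hsv[...,1]>120),red=((hsv[...,0]<5)|(hsv[...,0]>175))&(hsv[...,1]>170)).items():
        k,l,st,c=cv2.connectedComponentsWithStats(m.astype(np.uint8))
        for i in range(1,k):
            if st[i,4]>15 and 290<c[i][0]<520 and 140<c[i][1]<305: print(nm,st[i].tolist(),pt(f,c[i][0],c[i][1],.04).round(3))
E
python3 - <<'E'
from h import *
f=grab('top');grab('side');delta([.4258,-.105,.2])
for n in('top','side'):
    P=barseg(n,(.4,.7,.17,.4));q=(P[:,:2]-TC)@TR
    for lo,hi in((-.025,.022),(.022,.07)):
        k=(q[:,0]>lo)&(q[:,0]<hi);print(n,k.sum(),np.percentile(np.c_[q[k],P[k,2]],[2,50,98],axis=0).round(3).tolist())
caps(f)
E
```

```text
at [0.4659 0.0998 0.1836] yaw 80.2 F [0.5 0.8 1. ] w 0.0597
-> [ 0.4258 -0.105   0.2   ] shift mm [-208.7   -4.8  -15.2]Traceback (most recent call last):
  File "<stdin>", line 6, in <module>
    return _quantile_unchecked(
        a, q, axis, out, overwrite_input, method, keepdims, weights)
    return _ureduce(a,
                    func=_quantile_ureduce_func,
    ...<5 lines>...
                    overwrite_input=overwrite_input,
                    method=method)
    r = func(a, **kwargs)
    result = _quantile(arr,
                       quantiles=q,
    ...<2 lines>...
                       out=out,
                       weights=wgt)
    slices_having_nans = np.isnan(arr[-1, ...])
                                  ~~~^^^^^^^^^
IndexError: index -1 is out of bounds for axis 0 with size 0
```

```bash
python3 - <<'E'
from h import *
f=load('top')
for n in('top','side'):
    P=barseg(n,(.4,.7,.17,.4));q=(P[:,:2]-TC)@TR
    for lo,hi in((-.025,.022),(.022,.07)):
        k=(q[:,0]>lo)&(q[:,0]<hi)
        if k.any():print(n,k.sum(),np.percentile(np.c_[q[k],P[k,2]],[2,50,98],axis=0).round(3).tolist())
caps(f)
E
```

```text
top 50 [[0.033, 0.033, 0.025], [0.044, 0.044, 0.028], [0.049, 0.051, 0.032]]
side 649 [[-0.014, -0.053, 0.01], [-0.01, -0.0, 0.028], [0.006, 0.05, 0.032]]
side 662 [[0.029, -0.058, 0.01], [0.033, -0.003, 0.027], [0.049, 0.05, 0.032]]
orange [396, 163, 9, 23, 109] [ 0.637 -0.202  0.04 ]
orange [498, 240, 11, 21, 155] [ 0.475 -0.407  0.04 ]
white [331, 158, 66, 25, 1045] [ 0.643 -0.121  0.04 ]
white [449, 201, 32, 42, 819] [ 0.532 -0.329  0.04 ]
white [331, 204, 68, 27, 1236] [ 0.548 -0.124  0.04 ]
white [317, 261, 69, 30, 737] [ 0.428 -0.087  0.04 ]
```

Both bars lie flat. Next, tube C.

Emit:
arm_command([
  {"fingers": 0.4,"x": -0.0345,"y": -0.001,"z": 0,"ax": 0,"ay": 0,"az": 0},
  {"fingers": 0.4,"x": -0.0345,"y": -0.001,"z": 0,"ax": 0,"ay": 0,"az": 0},
  {"fingers": 0.4,"x": -0.0345,"y": -0.001,"z": 0,"ax": 0,"ay": 0,"az": 0},
  {"fingers": 0.4,"x": -0.0345,"y": -0.001,"z": 0,"ax": 0,"ay": 0,"az": 0},
  {"fingers": 0.4,"x": -0.0345,"y": 0,"z": 0,"ax": 0,"ay": 0,"az": 0},
  {"fingers": 0.4,"x": -0.0345,"y": 0,"z": 0,"ax": 0,"ay": 0,"az": 0},
  {"fingers": 0.4,"x": 0,"y": 0,"z": 0.035,"ax": 0,"ay": 0,"az": 0},
  {"fingers": 0.4,"x": 0,"y": 0,"z": 0.035,"ax": 0,"ay": 0,"az": 0},
  {"fingers": 0.4,"x": 0,"y": 0,"z": 0,"ax": 0,"ay": 0,"az": 0},
  {"fingers": 0.4,"x": 0,"y": 0,"z": 0,"ax": 0,"ay": 0,"az": 0},
])

```text
clock: 35.1
tcp_pos: [0.4288, -0.0961, 0.1138]
orientation: [-2.39, -2.035, 0.002]
contact_force: [0.7, 0.1, 0.1]
grip_width: 0.0596
gripper_force: 0.0
```

```bash
python3 - <<'E'
from h import *
print(np.round(r.get_obs()['joints'],2));delta([.4258,-.105,.033]);s=grab('side')
im=s['frame'].astype(int);v,u=np.nonzero((im.min(2)>190)&(s['depth']>0))
K=s['K'];T=s['world_from_camera'];d=s['depth'][v,u];P=(T[:3,:3]@np.array([(u-K[0,2])/K[0,0]*d,(v-K[1,2])/K[1,1]*d,d])).T+T[:3,3]
k=(P[:,0]>.35)&(P[:,0]<.5)&(P[:,1]>-.1)&(P[:,1]<.1)&(P[:,2]<.05)&(P[:,2]>.005);print('rim',k.sum(),np.percentile(P[k],[2,50,98],axis=0).round(3).tolist())
E
```

```text
[ 0.71  0.39 -0.74  2.18  0.4   0.71 -0.46]
at [ 0.4288 -0.0961  0.1138] yaw 80.8 F [0.7 0.1 0.1] w 0.0596
-> [ 0.4258 -0.105   0.033 ] shift mm [-9.4 -1.3 80.8]
rim 135 [[0.418, -0.035, 0.005], [0.437, -0.028, 0.031], [0.458, -0.022, 0.041]]
```

Emit:
arm_command([
  {"fingers": 0.4,"x": -0.008,"y": -0.001,"z": 0.03,"ax": 0,"ay": 0,"az": 0},
  {"fingers": 0.4,"x": 0,"y": 0,"z": 0.03,"ax": 0,"ay": 0,"az": 0},
  {"fingers": 0.4,"x": 0,"y": 0,"z": 0.021,"ax": 0,"ay": 0,"az": 0},
  {"fingers": 0.4,"x": 0,"y": 0,"z": 0,"ax": 0,"ay": 0,"az": 0},
  {"fingers": -1,"x": 0,"y": 0,"z": 0,"ax": 0,"ay": 0,"az": 0},
  {"fingers": -1,"x": 0,"y": 0,"z": 0,"ax": 0,"ay": 0,"az": 0},
  {"fingers": -1,"x": 0,"y": 0,"z": 0,"ax": 0,"ay": 0,"az": 0},
  {"fingers": -1,"x": 0,"y": 0,"z": 0,"ax": 0,"ay": 0,"az": 0},
  {"fingers": -1,"x": 0,"y": 0,"z": 0,"ax": 0,"ay": 0,"az": 0},
], grip_force=50)

```text
clock: 35.9
tcp_pos: [0.429, -0.1047, 0.0352]
orientation: [2.391, 2.033, 0.003]
contact_force: [-1.1, 1.3, 9.9]
grip_width: 0.0391
gripper_force: 51.8
```

```bash
python3 - <<'E'
from h import *
print(np.round(r.get_obs()['joints'],2));delta()
E
```

```text
[ 0.61  0.53 -0.61  2.22  0.59  0.55 -0.61]
at [ 0.429  -0.1047  0.0352] yaw 80.7 F [-1.1  1.3  9.9] w 0.0391
```

Emit:
arm_command([
  {"fingers": -1,"x": 0,"y": 0,"z": -0.02,"ax": 0,"ay": 0,"az": 0},
  {"fingers": -1,"x": 0,"y": 0.015,"z": -0.02,"ax": 0,"ay": 0,"az": 0},
  {"fingers": -1,"x": 0,"y": 0.02,"z": -0.019,"ax": 0,"ay": 0,"az": 0},
  {"fingers": -1,"x": 0,"y": 0,"z": 0,"ax": 0,"ay": -5,"az": 0},
  {"fingers": -1,"x": 0,"y": 0,"z": 0,"ax": 0,"ay": -5,"az": 0},
  {"fingers": -1,"x": 0,"y": 0,"z": 0,"ax": 0,"ay": -5,"az": 0},
  {"fingers": -1,"x": 0,"y": 0,"z": 0,"ax": 0,"ay": -5,"az": 0},
  {"fingers": -1,"x": 0,"y": 0,"z": 0,"ax": 0,"ay": -5,"az": 0},
  {"fingers": -1,"x": 0,"y": 0,"z": 0,"ax": 0,"ay": -5,"az": 0},
  {"fingers": -1,"x": 0,"y": 0,"z": 0,"ax": 0,"ay": -5,"az": 0},
])

```text
clock: 36.73
tcp_pos: [0.4629, -0.1098, 0.0939]
orientation: [2.035, 1.727, -0.641]
contact_force: [0.1, 0.0, -1.1]
grip_width: 0.0393
gripper_force: 51.5
```

Emit:
arm_command([
  {"fingers": -1,"x": 0,"y": 0,"z": 0,"ax": 0,"ay": 0,"az": 0},
  {"fingers": -1,"x": 0,"y": 0,"z": 0,"ax": 0,"ay": 0,"az": 0},
  {"fingers": -1,"x": 0,"y": 0,"z": 0,"ax": 0,"ay": 0,"az": 0},
  {"fingers": -1,"x": 0,"y": 0,"z": 0,"ax": 0,"ay": 0,"az": 0},
  {"fingers": -1,"x": 0,"y": 0,"z": 0,"ax": 0,"ay": 0,"az": 0},
])

```text
clock: 37.15
tcp_pos: [0.4616, -0.1118, 0.0927]
orientation: [2.04, 1.728, -0.642]
contact_force: [-0.0, 0.2, -2.1]
grip_width: 0.0392
gripper_force: 51.5
```

```bash
python3 - <<'E'
from h import *
o=r.get_obs();print(np.round(o['joints'],2),R.from_rotvec(o['orientation']).as_matrix().round(3)[2].tolist());delta()
grab('side');grab('top');barrep((.4,.52,-.1,.12))
f=load('side');im=f['frame'].astype(int);v,u=np.nonzero((im.min(2)>190)&(f['depth']>0))
K=f['K'];T=f['world_from_camera'];d=f['depth'][v,u];P=(T[:3,:3]@np.array([(u-K[0,2])/K[0,0]*d,(v-K[1,2])/K[1,1]*d,d])).T+T[:3,3]
k=(P[:,0]>.4)&(P[:,0]<.52)&(P[:,1]>-.1)&(P[:,1]<.05)&(P[:,2]<.1);print('rim',k.sum(),np.percentile(P[k],[2,50,98],axis=0).round(3).tolist())
E
```

```text
[ 0.12  0.55 -0.45  2.11  0.9   1.09 -1.14] [-0.573, 0.001, -0.819]
at [ 0.4616 -0.1118  0.0927] yaw 80.5 F [-0.   0.2 -2.1] w 0.0392
top few 0
side 242 min [ 0.463 -0.067  0.005] max [ 0.489 -0.013  0.044] med [ 0.472 -0.037  0.025] tip [ 0.4764 -0.0187  0.0156]
rim 111 [[0.445, -0.098, 0.021], [0.467, -0.056, 0.054], [0.49, -0.045, 0.09]]
```

```bash
python3 - <<'E'
import numpy as np
d=np.linspace(35,0,8);ph=np.radians(d);lift=np.array([0,0,0,0,1,2.5,4,6])
h=-(120*np.cos(ph)-25.5*np.sin(ph));v=120*np.sin(ph)+25.5*np.cos(ph)+lift
for i in range(7):
    dh,dv=h[i+1]-h[i],v[i+1]-v[i];c,s=np.cos(ph[i]),np.sin(ph[i])
    print('x',round(dh*c-dv*s,1),'z',round(-dh*s-dv*c,1))
print((v-v[0])[-1]+92.7)
E
```

```text
x -1.8 z 10.6
x -1.8 z 10.6
x -1.8 z 10.6
x -2.1 z 9.6
x -2.2 z 9.1
x -2.0 z 9.1
x -1.9 z 8.6
34.482450508505195
```

Emit:
arm_command([
  {"fingers": -1,"x": -0.0018,"y": 0,"z": 0.0106,"ax": 0,"ay": 5,"az": 0},
  {"fingers": -1,"x": -0.0018,"y": 0,"z": 0.0106,"ax": 0,"ay": 5,"az": 0},
  {"fingers": -1,"x": -0.0018,"y": 0,"z": 0.0106,"ax": 0,"ay": 5,"az": 0},
  {"fingers": -1,"x": -0.0021,"y": 0,"z": 0.0096,"ax": 0,"ay": 5,"az": 0},
  {"fingers": -1,"x": -0.0022,"y": 0,"z": 0.0091,"ax": 0,"ay": 5,"az": 0},
  {"fingers": -1,"x": -0.002,"y": 0,"z": 0.0091,"ax": 0,"ay": 5,"az": 0},
  {"fingers": -1,"x": -0.0019,"y": 0,"z": 0.0082,"ax": 0,"ay": 5,"az": 0},
  {"fingers": -1,"x": 0,"y": 0,"z": 0,"ax": 0,"ay": 0,"az": 0},
  {"fingers": -1,"x": 0,"y": 0,"z": 0,"ax": 0,"ay": 0,"az": 0},
])

```text
clock: 38.0
tcp_pos: [0.4555, -0.1492, 0.0343]
orientation: [2.399, 2.027, 0.001]
contact_force: [-0.1, -0.9, 1.3]
grip_width: 0.039
gripper_force: 53.8
```

Emit:
arm_command([
  {"fingers": 0.4,"x": 0,"y": 0,"z": 0,"ax": 0,"ay": 0,"az": 0},
  {"fingers": 0.4,"x": 0,"y": 0,"z": 0,"ax": 0,"ay": 0,"az": 0},
  {"fingers": 0.4,"x": 0,"y": 0,"z": 0,"ax": 0,"ay": 0,"az": 0},
  {"fingers": 0.4,"x": 0,"y": 0,"z": -0.035,"ax": 0,"ay": 0,"az": 0},
  {"fingers": 0.4,"x": 0,"y": 0,"z": -0.025,"ax": 0,"ay": 0,"az": 0},
  {"fingers": 0.0,"x": 0,"y": 0,"z": 0,"ax": 0,"ay": 0,"az": 0},
  {"fingers": 0.0,"x": 0,"y": 0,"z": 0,"ax": 0,"ay": 0,"az": 0},
])

```text
clock: 38.58
tcp_pos: [0.4569, -0.1461, 0.0954]
orientation: [2.39, 2.034, 0.001]
contact_force: [-0.3, -0.7, -0.6]
grip_width: 0.0424
gripper_force: 0.0
```

```bash
python3 - <<'E'
from h import *
grab('top');grab('side');barrep((.4,.52,-.09,.1));delta([.475,-.04,.028])
P=np.vstack([barseg(n,(.4,.52,-.09,.1)) for n in('top','side')]);P=P[(P[:,2]>.02)]
print(P.mean(0))
E
```

```text
top 190 min [ 0.464 -0.072  0.009] max [ 0.485 -0.03   0.028] med [ 0.474 -0.051  0.023] tip [ 0.4763 -0.0332  0.0233]
side 256 min [ 0.459 -0.084  0.005] max [ 0.489 -0.022  0.028] med [ 0.47  -0.047  0.021] tip [ 0.4759 -0.0271  0.0158]
at [ 0.4554 -0.1461  0.0937] yaw 80.8 F [-0.4  0.4 -0.2] w 0.0427
-> [ 0.475 -0.04   0.028] shift mm [107.9   2.4  65.6]
[ 0.47379648 -0.05076006  0.02361586]
```

Emit:
arm_command([
  {"fingers": 0,"x": 0.035,"y": 0.0025,"z": 0,"ax": 0,"ay": 0,"az": 0},
  {"fingers": 0,"x": 0.035,"y": 0,"z": 0,"ax": 0,"ay": 0,"az": 0},
  {"fingers": 0,"x": 0.031,"y": 0,"z": 0,"ax": 0,"ay": 0,"az": 0},
  {"fingers": 0,"x": 0,"y": 0,"z": 0,"ax": 0,"ay": 0,"az": 0},
  {"fingers": 0,"x": 0,"y": 0,"z": 0.025,"ax": 0,"ay": 0,"az": 0},
  {"fingers": 0,"x": 0,"y": 0,"z": 0.025,"ax": 0,"ay": 0,"az": 0},
  {"fingers": 0,"x": 0,"y": 0,"z": 0.016,"ax": 0,"ay": 0,"az": 0},
  {"fingers": 0,"x": 0,"y": 0,"z": 0,"ax": 0,"ay": 0,"az": 0},
], grip_force=40)

```text
clock: 39.35
tcp_pos: [0.4715, -0.0469, 0.0245]
orientation: [-2.389, -2.033, 0.009]
contact_force: [-0.1, -0.2, 0.6]
grip_width: 0.0428
gripper_force: 0.0
```

Emit:
arm_command([
  {"fingers": -1,"x": 0,"y": 0,"z": 0,"ax": 0,"ay": 0,"az": 0},
  {"fingers": -1,"x": 0,"y": 0,"z": 0,"ax": 0,"ay": 0,"az": 0},
  {"fingers": -1,"x": 0,"y": 0,"z": 0,"ax": 0,"ay": 0,"az": 0},
  {"fingers": -1,"x": 0,"y": 0,"z": 0,"ax": 0,"ay": 0,"az": 0},
  {"fingers": -1,"x": 0,"y": 0,"z": -0.002,"ax": 0,"ay": 0,"az": 0},
])

```text
clock: 39.77
tcp_pos: [0.4749, -0.0474, 0.0306]
orientation: [2.393, 2.033, 0.0]
contact_force: [0.2, -0.2, -0.6]
grip_width: 0.0186
gripper_force: 43.7
```

Emit:
arm_command([
  {"fingers": -1,"x": 0.015,"y": 0,"z": 0,"ax": 0,"ay": 0,"az": 0},
  {"fingers": -1,"x": 0.018,"y": 0,"z": 0,"ax": 0,"ay": 0,"az": 0},
  {"fingers": -1,"x": 0.018,"y": 0,"z": 0,"ax": 0,"ay": 0,"az": 0},
  {"fingers": -1,"x": 0.018,"y": 0,"z": 0,"ax": 0,"ay": 0,"az": 0},
  {"fingers": -1,"x": 0.018,"y": 0,"z": 0,"ax": 0,"ay": 0,"az": 0},
  {"fingers": -1,"x": 0.015,"y": 0,"z": 0,"ax": 0,"ay": 0,"az": 0},
  {"fingers": -1,"x": 0,"y": 0,"z": 0,"ax": 0,"ay": 0,"az": 0},
  {"fingers": -1,"x": 0,"y": 0,"z": 0,"ax": 0,"ay": 0,"az": 0},
])

```text
clock: 40.43
tcp_pos: [0.4914, 0.0539, 0.0305]
orientation: [2.392, 2.036, 0.001]
contact_force: [0.2, -0.4, -0.0]
grip_width: 0.0192
gripper_force: 43.7
```

```bash
python3 - <<'E'
from h import *
grab('side');barrep((.4,.54,-.09,.15));delta(tray(-.042,.037,.15))
E
```

```text
top 190 min [ 0.464 -0.072  0.009] max [ 0.485 -0.03   0.028] med [ 0.474 -0.051  0.023] tip [ 0.4763 -0.0332  0.0233]
side 294 min [ 0.467 -0.043  0.004] max [0.503 0.078 0.03 ] med [0.477 0.017 0.02 ] tip [0.4924 0.0735 0.0182]
at [0.4911 0.0528 0.0303] yaw 80.7 F [ 0.2 -0.2  0.1] w 0.0192
-> [0.4707 0.3169 0.15  ] shift mm [ 257.2  -62.7 -120. ]
```

Emit:
arm_command([
  {"fingers": -1,"x": 0,"y": 0,"z": -0.04,"ax": 0,"ay": 0,"az": 0},
  {"fingers": -1,"x": 0,"y": 0,"z": -0.04,"ax": 0,"ay": 0,"az": 0},
  {"fingers": -1,"x": 0,"y": 0,"z": -0.04,"ax": 0,"ay": 0,"az": 0},
  {"fingers": -1,"x": 0,"y": 0,"z": 0,"ax": 0,"ay": 0,"az": -4.3},
  {"fingers": -1,"x": 0.0327,"y": -0.0054,"z": 0,"ax": 0,"ay": 0,"az": 0},
  {"fingers": -1,"x": 0.0327,"y": -0.0054,"z": 0,"ax": 0,"ay": 0,"az": 0},
  {"fingers": -1,"x": 0.0327,"y": -0.0054,"z": 0,"ax": 0,"ay": 0,"az": 0},
  {"fingers": -1,"x": 0.0327,"y": -0.0054,"z": 0,"ax": 0,"ay": 0,"az": 0},
  {"fingers": -1,"x": 0.0327,"y": -0.0054,"z": 0,"ax": 0,"ay": 0,"az": 0},
  {"fingers": -1,"x": 0.0327,"y": -0.0054,"z": 0,"ax": 0,"ay": 0,"az": 0},
])

```text
clock: 41.32
tcp_pos: [0.476, 0.2512, 0.1499]
orientation: [2.318, 2.119, -0.002]
contact_force: [0.7, -0.1, -0.5]
grip_width: 0.0191
gripper_force: 43.7
```

Emit:
arm_command([
  {"fingers": -1,"x": 0.0327,"y": -0.0054,"z": 0,"ax": 0,"ay": 0,"az": 0},
  {"fingers": -1,"x": 0.0327,"y": -0.0054,"z": 0,"ax": 0,"ay": 0,"az": 0},
  {"fingers": -1,"x": 0,"y": 0,"z": 0,"ax": 0,"ay": 0,"az": 0},
  {"fingers": -1,"x": 0,"y": 0,"z": 0,"ax": 0,"ay": 0,"az": 0},
  {"fingers": -1,"x": 0,"y": 0,"z": 0,"ax": 0,"ay": 0,"az": 0},
])

```text
clock: 41.73
tcp_pos: [0.4712, 0.3159, 0.1495]
orientation: [2.317, 2.12, -0.003]
contact_force: [-0.8, -0.3, -0.3]
grip_width: 0.0192
gripper_force: 43.7
```

```bash
python3 - <<'E'
from h import *
delta(tray(-.042,.037,.0365))
E
```

```text
at [0.4712 0.3159 0.1495] yaw 84.9 F [-0.8 -0.3 -0.3] w 0.0192
-> [0.4707 0.3169 0.0365] shift mm [  1.2  -0.6 113. ]
```

Emit:
arm_command([
  {"fingers": -1,"x": 0.001,"y": -0.0005,"z": 0.03,"ax": 0,"ay": 0,"az": 0},
  {"fingers": -1,"x": 0,"y": 0,"z": 0.03,"ax": 0,"ay": 0,"az": 0},
  {"fingers": -1,"x": 0,"y": 0,"z": 0.03,"ax": 0,"ay": 0,"az": 0},
  {"fingers": -1,"x": 0,"y": 0,"z": 0.015,"ax": 0,"ay": 0,"az": 0},
  {"fingers": -1,"x": 0,"y": 0,"z": 0.008,"ax": 0,"ay": 0,"az": 0},
  {"fingers": -1,"x": 0,"y": 0,"z": 0.001,"ax": 0,"ay": 0,"az": 0},
  {"fingers": -1,"x": 0,"y": 0,"z": 0,"ax": 0,"ay": 0,"az": 0},
  {"fingers": -0.35,"x": 0,"y": 0,"z": 0,"ax": 0,"ay": 0,"az": 0},
  {"fingers": -0.35,"x": 0,"y": 0,"z": 0,"ax": 0,"ay": 0,"az": 0},
  {"fingers": -0.35,"x": 0,"y": 0,"z": 0,"ax": 0,"ay": 0,"az": 0},
])

```text
clock: 42.57
tcp_pos: [0.4712, 0.3188, 0.0368]
orientation: [2.316, 2.121, 0.002]
contact_force: [1.7, -0.6, 2.3]
grip_width: 0.0278
gripper_force: 1.5
```

Emit:
arm_command([
  {"fingers": -0.35,"x": 0,"y": 0,"z": -0.03,"ax": 0,"ay": 0,"az": 0},
  {"fingers": -0.35,"x": 0,"y": 0,"z": -0.04,"ax": 0,"ay": 0,"az": 0},
  {"fingers": -0.35,"x": 0,"y": 0,"z": -0.04,"ax": 0,"ay": 0,"az": 0},
  {"fingers": -0.35,"x": 0,"y": 0,"z": -0.04,"ax": 0,"ay": 0,"az": 0},
  {"fingers": 0.0,"x": -0.036,"y": 0.0065,"z": 0,"ax": 0,"ay": 0,"az": 0},
  {"fingers": 0.7,"x": -0.038,"y": 0.0068,"z": 0,"ax": 0,"ay": 0,"az": 0},
  {"fingers": 0.7,"x": -0.038,"y": 0.0068,"z": 0,"ax": 0,"ay": 0,"az": 0},
  {"fingers": 0.7,"x": -0.038,"y": 0.0068,"z": 0,"ax": 0,"ay": 0,"az": 0},
  {"fingers": 0.7,"x": -0.038,"y": 0.0068,"z": 0,"ax": 0,"ay": 0,"az": 0},
  {"fingers": 0.7,"x": -0.038,"y": 0.0068,"z": 0,"ax": 0,"ay": 0,"az": 0},
])

```text
clock: 43.4
tcp_pos: [0.4907, 0.0886, 0.1864]
orientation: [2.315, 2.123, 0.0]
contact_force: [1.4, 0.2, 0.1]
grip_width: 0.0728
gripper_force: 0.0
```

```bash
python3 - <<'E'
from h import *
f=grab('top');grab('side');delta([.53,-.33,.2])
for n in('top','side'):
    P=barseg(n,(.4,.7,.17,.4));q=(P[:,:2]-TC)@TR
    for lo,hi in((-.07,-.022),(-.022,.022),(.022,.07)):
        k=(q[:,0]>lo)&(q[:,0]<hi)
        if k.any():print(n,k.sum(),np.percentile(np.c_[q[k],P[k,2]],[2,50,98],axis=0).round(3).tolist())
caps(f)
cv2.imwrite('pics/t5.png',cv2.resize(f['frame'][130:310,100:520,::-1],None,fx=1.9,fy=1.9,interpolation=cv2.INTER_CUBIC))
E
```

```text
at [0.4915 0.0825 0.1854] yaw 84.4 F [ 0.5 -1.2 -0.4] w 0.0722
-> [ 0.53 -0.33  0.2 ] shift mm [-406.8   78.5  -12.7]
top 177 [[-0.051, 0.013, 0.025], [-0.042, 0.035, 0.028], [-0.033, 0.054, 0.032]]
top 78 [[-0.013, 0.035, 0.022], [-0.005, 0.046, 0.028], [0.006, 0.055, 0.031]]
side 324 [[-0.048, -0.053, 0.027], [-0.04, -0.0, 0.03], [-0.031, 0.052, 0.032]]
side 648 [[-0.014, -0.053, 0.009], [-0.009, -0.0, 0.028], [0.006, 0.05, 0.032]]
side 664 [[0.029, -0.058, 0.01], [0.033, -0.003, 0.028], [0.049, 0.049, 0.032]]
orange [396, 163, 9, 23, 83] [ 0.639 -0.203  0.04 ]
orange [498, 240, 13, 21, 159] [ 0.474 -0.407  0.04 ]
white [331, 158, 66, 25, 1015] [ 0.642 -0.121  0.04 ]
white [449, 201, 32, 42, 809] [ 0.532 -0.329  0.04 ]
white [331, 204, 68, 27, 1208] [ 0.548 -0.123  0.04 ]
white [338, 246, 70, 30, 1261] [ 0.456 -0.138  0.04 ]
```

View pics/t5.png

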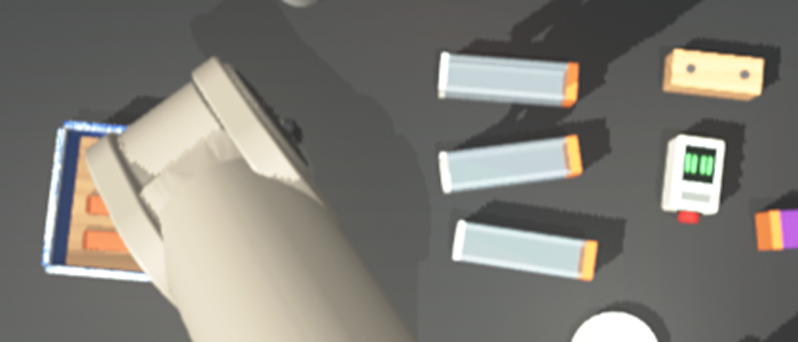

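All three bars are flat in the tray and the tubes are empty and lying down. The timer is unmoved at crop (693,175). Go to the timer.

Emit:
arm_command([
  {"fingers": 0.7,"x": -0.037,"y": 0.007,"z": 0,"ax": 0,"ay": 0,"az": 0},
  {"fingers": 0.7,"x": -0.037,"y": 0.007,"z": 0,"ax": 0,"ay": 0,"az": 0},
  {"fingers": 0.7,"x": -0.037,"y": 0.007,"z": 0,"ax": 0,"ay": 0,"az": 0},
  {"fingers": 0.7,"x": -0.037,"y": 0.007,"z": 0,"ax": 0,"ay": 0,"az": 0},
  {"fingers": 0.7,"x": -0.037,"y": 0.007,"z": 0,"ax": 0,"ay": 0,"az": 0},
  {"fingers": 0.7,"x": -0.037,"y": 0.007,"z": 0,"ax": 0,"ay": 0,"az": 0},
  {"fingers": 0.7,"x": -0.037,"y": 0.007,"z": 0,"ax": 0,"ay": 0,"az": 0},
  {"fingers": 0.7,"x": -0.037,"y": 0.007,"z": 0,"ax": 0,"ay": 0,"az": 0},
  {"fingers": 0.7,"x": -0.037,"y": 0.007,"z": 0,"ax": 0,"ay": 0,"az": 0},
  {"fingers": 0.7,"x": -0.037,"y": 0.007,"z": 0,"ax": 0,"ay": 0,"az": 0},
])

```text
clock: 44.33
tcp_pos: [0.5288, -0.2857, 0.1865]
orientation: [2.315, 2.123, 0.0]
contact_force: [0.6, -0.6, -0.9]
grip_width: 0.0724
gripper_force: 0.0
```

Emit:
arm_command([
  {"fingers": 0.7,"x": -0.03,"y": 0.007,"z": 0,"ax": 0,"ay": 0,"az": 0},
  {"fingers": 0.7,"x": 0,"y": 0,"z": 0,"ax": 0,"ay": 0,"az": 6.6},
  {"fingers": 0.7,"x": 0,"y": 0,"z": 0,"ax": 0,"ay": 0,"az": 6.6},
  {"fingers": 0.7,"x": 0,"y": 0,"z": 0,"ax": 0,"ay": 0,"az": 6.6},
  {"fingers": 0.7,"x": 0,"y": 0,"z": 0,"ax": 0,"ay": 0,"az": 6.6},
  {"fingers": 0.7,"x": 0,"y": 0,"z": 0,"ax": 0,"ay": 0,"az": 6.6},
  {"fingers": 0.7,"x": 0,"y": 0,"z": 0,"ax": 0,"ay": 0,"az": 6.6},
  {"fingers": 0.7,"x": 0,"y": 0,"z": 0,"ax": 0,"ay": 0,"az": 6.6},
  {"fingers": 0.7,"x": 0,"y": 0,"z": 0,"ax": 0,"ay": 0,"az": 6.6},
  {"fingers": 0.7,"x": 0,"y": 0,"z": 0,"ax": 0,"ay": 0,"az": 6.6},
])

```text
clock: 45.17
tcp_pos: [0.5334, -0.314, 0.1863]
orientation: [-3.065, -0.689, -0.001]
contact_force: [0.1, 1.1, 0.0]
grip_width: 0.0725
gripper_force: 0.0
```

Emit:
arm_command([
  {"fingers": 0.7,"x": 0,"y": 0,"z": 0,"ax": 0,"ay": 0,"az": 6.6},
  {"fingers": 0.7,"x": 0,"y": 0,"z": 0,"ax": 0,"ay": 0,"az": 6.6},
  {"fingers": 0.7,"x": 0,"y": 0,"z": 0,"ax": 0,"ay": 0,"az": 6.6},
  {"fingers": 0.7,"x": 0,"y": 0,"z": 0,"ax": 0,"ay": 0,"az": 6.6},
  {"fingers": 0.7,"x": 0,"y": 0,"z": 0,"ax": 0,"ay": 0,"az": 6.6},
  {"fingers": 0.7,"x": 0,"y": 0,"z": 0,"ax": 0,"ay": 0,"az": 0},
  {"fingers": 0.7,"x": 0,"y": 0,"z": 0,"ax": 0,"ay": 0,"az": 0},
])

```text
clock: 45.75
tcp_pos: [0.5334, -0.3142, 0.1863]
orientation: [3.135, -0.196, 0.0]
contact_force: [0.1, -0.0, -0.5]
grip_width: 0.0724
gripper_force: 0.0
```

```bash
python3 - <<'E'
from h import *
print(np.round(r.get_obs()['joints'],2));delta([.535,-.3366,.19],[.535,-.3366,.03])
f=grab('side');print(pt(f,361,186).round(3))
hsv=cv2.cvtColor(f['frame'],cv2.COLOR_RGB2HSV).astype(int);m=((hsv[...,0]<5)|(hsv[...,0]>175))&(hsv[...,1]>170)&(hsv[...,2]>120);m[:,:330]=0;m[:,420:]=0
v,u=np.nonzero(m);print('button px',len(u),u.mean(),v.mean(),pt(f,int(u.mean()),int(v.mean())).round(3))
E
```

```text
[ 0.69  0.47 -0.34  1.74  0.19  0.96 -1.42]
at [ 0.5334 -0.3142  0.1863] yaw -7.1 F [ 0.1 -0.  -0.5] w 0.0724
-> [ 0.535  -0.3366  0.19  ] shift mm [ 4.4 22.1 -3.7]
-> [ 0.535  -0.3366  0.03  ] shift mm [ -0.  -0. 160.]
[ 0.542 -0.346  0.038]
button px 47 375.0851063829787 198.12765957446808 [ 0.49  -0.322  0.025]
```

Emit:
arm_command([
  {"fingers": 0.7,"x": 0.004,"y": 0.0215,"z": 0,"ax": 0,"ay": 0,"az": 0},
  {"fingers": 0.7,"x": 0,"y": 0,"z": 0.035,"ax": 0,"ay": 0,"az": 0},
  {"fingers": 0.7,"x": 0,"y": 0,"z": 0.04,"ax": 0,"ay": 0,"az": 0},
  {"fingers": 0.7,"x": 0,"y": 0,"z": 0.04,"ax": 0,"ay": 0,"az": 0},
  {"fingers": 0.7,"x": 0,"y": 0,"z": 0.025,"ax": 0,"ay": 0,"az": 0},
  {"fingers": 0.7,"x": 0,"y": 0,"z": 0.014,"ax": 0,"ay": 0,"az": 0},
  {"fingers": 0.7,"x": 0,"y": 0,"z": 0,"ax": 0,"ay": 0,"az": 0},
])

```text
clock: 46.38
tcp_pos: [0.5323, -0.3356, 0.029]
orientation: [-3.133, 0.199, 0.008]
contact_force: [0.2, 0.9, -0.4]
grip_width: 0.0726
gripper_force: 0.0
```

Emit:
arm_command([
  {"fingers": -1,"x": 0,"y": 0,"z": 0,"ax": 0,"ay": 0,"az": 0},
  {"fingers": -1,"x": 0,"y": 0,"z": 0,"ax": 0,"ay": 0,"az": 0},
  {"fingers": -1,"x": 0,"y": 0,"z": 0,"ax": 0,"ay": 0,"az": 0},
  {"fingers": -1,"x": 0,"y": 0,"z": 0,"ax": 0,"ay": 0,"az": 0},
  {"fingers": -1,"x": 0,"y": 0,"z": 0,"ax": 0,"ay": 0,"az": 0},
], grip_force=30)

```text
clock: 46.8
tcp_pos: [0.5355, -0.3375, 0.0342]
orientation: [3.133, -0.202, 0.005]
contact_force: [-1.2, 1.4, 6.8]
grip_width: 0.0511
gripper_force: 34.6
```

Emit:
arm_command([
  {"fingers": -1,"x": 0.01,"y": 0.002,"z": -0.001,"ax": 0,"ay": 0,"az": 0},
  {"fingers": -1,"x": 0.01,"y": 0.002,"z": 0,"ax": 0,"ay": 0,"az": 0},
  {"fingers": -1,"x": 0.01,"y": 0.002,"z": 0,"ax": 0,"ay": 0,"az": 0},
  {"fingers": -1,"x": 0.01,"y": 0.002,"z": 0,"ax": 0,"ay": 0,"az": 0},
  {"fingers": -1,"x": 0.008,"y": 0.002,"z": 0,"ax": 0,"ay": 0,"az": 0},
  {"fingers": -1,"x": 0,"y": 0,"z": 0,"ax": 0,"ay": 0,"az": 0},
  {"fingers": -1,"x": 0,"y": 0,"z": 0,"ax": 0,"ay": 0,"az": 0},
])

```text
clock: 47.38
tcp_pos: [0.5823, -0.3535, 0.0342]
orientation: [3.134, -0.202, 0.006]
contact_force: [2.4, -1.0, 4.1]
grip_width: 0.0514
gripper_force: 34.1
```

Emit:
arm_command([
  {"fingers": -1,"x": 0.003,"y": 0,"z": 0,"ax": 0,"ay": 0,"az": 0},
  {"fingers": -1,"x": 0.003,"y": 0,"z": 0,"ax": 0,"ay": 0,"az": 0},
  {"fingers": -1,"x": 0,"y": 0,"z": 0,"ax": 0,"ay": 0,"az": 0},
])

```text
clock: 47.63
tcp_pos: [0.5845, -0.354, 0.0342]
orientation: [3.134, -0.204, -0.006]
contact_force: [-8.4, 1.0, 13.3]
grip_width: 0.0515
gripper_force: 35.4
```

Emit:
arm_command([
  {"fingers": 0.7,"x": -0.003,"y": 0,"z": 0,"ax": 0,"ay": 0,"az": 0},
  {"fingers": 0.7,"x": 0,"y": 0,"z": 0,"ax": 0,"ay": 0,"az": 0},
  {"fingers": 0.7,"x": 0,"y": 0,"z": 0,"ax": 0,"ay": 0,"az": 0},
  {"fingers": 0.7,"x": 0,"y": 0,"z": -0.03,"ax": 0,"ay": 0,"az": 0},
  {"fingers": 0.7,"x": 0,"y": 0,"z": -0.04,"ax": 0,"ay": 0,"az": 0},
  {"fingers": -1,"x": -0.04,"y": 0,"z": 0,"ax": 0,"ay": 0,"az": 0},
  {"fingers": -1,"x": -0.03,"y": 0,"z": 0,"ax": 0,"ay": 0,"az": 0},
  {"fingers": -1,"x": -0.02,"y": 0,"z": 0,"ax": 0,"ay": 0,"az": 0},
  {"fingers": -1,"x": 0,"y": 0,"z": 0,"ax": 0,"ay": 0,"az": 0},
  {"fingers": -1,"x": 0,"y": 0,"z": 0,"ax": 0,"ay": 0,"az": 0},
])

```text
clock: 48.47
tcp_pos: [0.4931, -0.342, 0.1032]
orientation: [3.134, -0.204, -0.001]
contact_force: [1.0, -0.4, 0.1]
grip_width: 0.0118
gripper_force: 0.0
```

```bash
python3 - <<'E'
from h import *
f=grab('top');s=grab('side');delta([.495,-.343,.1],[.495,-.343,.03])
for f in(s,):
    hsv=cv2.cvtColor(f['frame'],cv2.COLOR_RGB2HSV).astype(int);m=((hsv[...,0]<5)|(hsv[...,0]>175))&(hsv[...,1]>170)&(hsv[...,2]>120);m[:,:330]=0;m[:,420:]=0;m[:150]=0
    v,u=np.nonzero(m);print('button px',len(u),u.mean() if len(u) else 0,v.mean(),pt(f,int(u.mean()),int(v.mean())).round(3) if len(u) else '')
cv2.imwrite('pics/s6.png',cv2.resize(s['frame'][130:280,280:460,::-1],None,fx=3.8,fy=3.8,interpolation=cv2.INTER_CUBIC))
E
```

```text
at [ 0.4953 -0.3416  0.1033] yaw -7.4 F [ 0.4 -0.1  0.2] w 0.0004
-> [ 0.495 -0.343  0.1  ] shift mm [-0.2  1.4  3.3]
-> [ 0.495 -0.343  0.03 ] shift mm [-0.1 -0.  70. ]
button px 47 361.3191489361702 191.59574468085106 [ 0.54  -0.342  0.026]
```

View pics/s6.png

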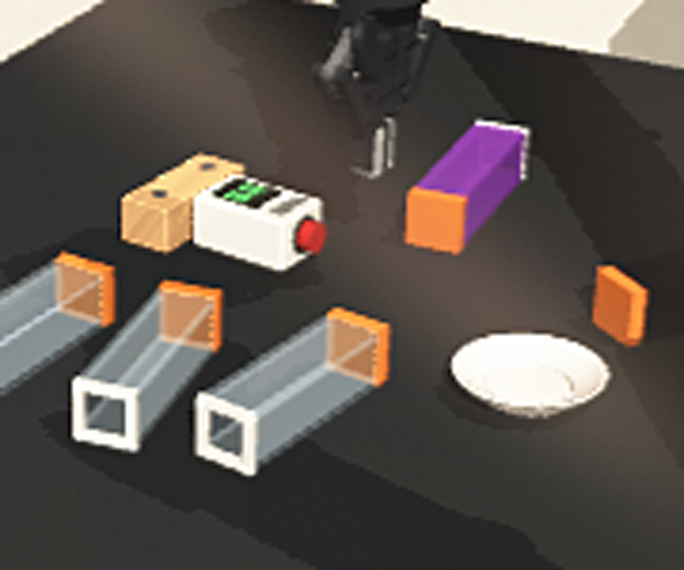

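The timer stands squarely against the stop, button at crop (310,237). Press it.

Emit:
arm_command([
  {"fingers": -1,"x": 0,"y": 0.002,"z": 0.033,"ax": 0,"ay": 0,"az": 0},
  {"fingers": -1,"x": 0,"y": 0,"z": 0.04,"ax": 0,"ay": 0,"az": 0},
  {"fingers": -1,"x": 0,"y": 0,"z": 0,"ax": 0,"ay": 0,"az": 0},
  {"fingers": -1,"x": 0.008,"y": 0,"z": 0,"ax": 0,"ay": 0,"az": 0},
  {"fingers": -1,"x": 0.007,"y": 0,"z": 0,"ax": 0,"ay": 0,"az": 0},
  {"fingers": -1,"x": 0.005,"y": 0,"z": 0,"ax": 0,"ay": 0,"az": 0},
  {"fingers": -1,"x": 0,"y": 0,"z": 0,"ax": 0,"ay": 0,"az": 0},
  {"fingers": -1,"x": 0,"y": 0,"z": 0,"ax": 0,"ay": 0,"az": 0},
])

```text
clock: 49.23
tcp_pos: [0.5155, -0.3467, 0.0319]
orientation: [3.133, -0.201, 0.005]
contact_force: [-0.5, 0.2, -1.3]
grip_width: 0.0002
gripper_force: 0.0
```

Emit:
arm_command([
  {"fingers": -1,"x": 0.004,"y": 0,"z": 0,"ax": 0,"ay": 0,"az": 0},
  {"fingers": -1,"x": 0.003,"y": 0,"z": 0,"ax": 0,"ay": 0,"az": 0},
  {"fingers": -1,"x": 0,"y": 0,"z": 0,"ax": 0,"ay": 0,"az": 0},
])

```text
clock: 49.48
tcp_pos: [0.5216, -0.3473, 0.0307]
orientation: [3.134, -0.202, 0.002]
contact_force: [0.3, -0.1, -0.3]
grip_width: 0.0003
gripper_force: 0.0
```

Emit:
arm_command([
  {"fingers": -1,"x": 0.004,"y": 0,"z": 0,"ax": 0,"ay": 0,"az": 0},
  {"fingers": -1,"x": 0,"y": 0,"z": 0,"ax": 0,"ay": 0,"az": 0},
])

```text
clock: 49.65
tcp_pos: [0.5253, -0.3477, 0.0303]
orientation: [3.135, -0.202, 0.001]
contact_force: [1.0, 0.1, 0.2]
grip_width: 0.0003
gripper_force: 0.0
```

Emit:
arm_command([
  {"fingers": -1,"x": 0.003,"y": 0,"z": 0,"ax": 0,"ay": 0,"az": 0},
  {"fingers": -1,"x": 0,"y": 0,"z": 0,"ax": 0,"ay": 0,"az": 0},
])

```text
clock: 49.82
tcp_pos: [0.528, -0.3481, 0.0301]
orientation: [3.135, -0.202, 0.0]
contact_force: [-0.0, -0.5, 0.2]
grip_width: -0.0005
gripper_force: 0.0
```

Emit:
arm_command([
  {"fingers": -1,"x": 0.003,"y": 0,"z": 0,"ax": 0,"ay": 0,"az": 0},
  {"fingers": -1,"x": 0,"y": 0,"z": 0,"ax": 0,"ay": 0,"az": 0},
])

```text
clock: 49.98
tcp_pos: [0.5306, -0.3485, 0.03]
orientation: [3.135, -0.202, -0.001]
contact_force: [-1.3, -0.6, 0.6]
grip_width: 0.0001
gripper_force: 1.0
```

Emit:
arm_command([
  {"fingers": -1,"x": 0.003,"y": 0,"z": 0,"ax": 0,"ay": 0,"az": 0},
  {"fingers": -1,"x": 0,"y": 0,"z": 0,"ax": 0,"ay": 0,"az": 0},
])

```text
clock: 50.15
tcp_pos: [0.5332, -0.3489, 0.0299]
orientation: [3.135, -0.203, -0.002]
contact_force: [-2.8, 1.1, 2.1]
grip_width: -0.0004
gripper_force: 1.7
```

Emit:
arm_command([
  {"fingers": -1,"x": 0.003,"y": 0,"z": 0,"ax": 0,"ay": 0,"az": 0},
  {"fingers": -1,"x": 0,"y": 0,"z": 0,"ax": 0,"ay": 0,"az": 0},
])

```text
clock: 50.32
tcp_pos: [0.5358, -0.3494, 0.0298]
orientation: [3.135, -0.203, -0.003]
contact_force: [-5.5, 0.4, 1.9]
grip_width: 0.0003
gripper_force: 2.5
```

Emit:
arm_command([
  {"fingers": -1,"x": 0.003,"y": 0,"z": 0,"ax": 0,"ay": 0,"az": 0},
  {"fingers": -1,"x": 0.002,"y": 0,"z": 0,"ax": 0,"ay": 0,"az": 0},
  {"fingers": -1,"x": 0,"y": 0,"z": 0,"ax": 0,"ay": 0,"az": 0},
  {"fingers": -1,"x": 0,"y": 0,"z": 0,"ax": 0,"ay": 0,"az": 0},
  {"fingers": -1,"x": 0,"y": 0,"z": 0,"ax": 0,"ay": 0,"az": 0},
  {"fingers": -1,"x": 0,"y": 0,"z": 0,"ax": 0,"ay": 0,"az": 0},
])

```text
clock: 50.82
tcp_pos: [0.5362, -0.3496, 0.0295]
orientation: [-3.134, 0.205, 0.017]
contact_force: [-16.5, 4.2, 11.7]
grip_width: -0.0002
gripper_force: 8.4
```

Emit:
arm_command([
  {"fingers": -1,"x": -0.01,"y": 0,"z": 0,"ax": 0,"ay": 0,"az": 0},
  {"fingers": -1,"x": -0.02,"y": 0,"z": 0,"ax": 0,"ay": 0,"az": 0},
  {"fingers": -1,"x": -0.02,"y": 0,"z": 0,"ax": 0,"ay": 0,"az": 0},
  {"fingers": -1,"x": 0,"y": 0,"z": -0.04,"ax": 0,"ay": 0,"az": 0},
  {"fingers": -1,"x": 0,"y": 0,"z": -0.04,"ax": 0,"ay": 0,"az": 0},
  {"fingers": -1,"x": 0,"y": 0,"z": -0.04,"ax": 0,"ay": 0,"az": 0},
  {"fingers": -1,"x": 0,"y": 0,"z": 0,"ax": 0,"ay": 0,"az": 0},
  {"fingers": -1,"x": 0,"y": 0,"z": 0,"ax": 0,"ay": 0,"az": 0},
])

```text
clock: 51.48
tcp_pos: [0.4948, -0.3443, 0.1536]
orientation: [3.131, -0.202, 0.012]
contact_force: [0.4, -0.4, -1.0]
grip_width: -0.0001
gripper_force: 0.0
```

```bash
python3 - <<'E'
from h import *
f=grab('top');s=grab('side');delta();caps(f)
cv2.imwrite('pics/t6.png',cv2.resize(f['frame'][30:350,90:530,::-1],None,fx=1.8,fy=1.8,interpolation=cv2.INTER_CUBIC))
E
```

```text
at [ 0.4923 -0.3432  0.15  ] yaw -7.4 F [0.5 0.3 0. ] w -0.0001
orange [396, 182, 7, 4, 17] [ 0.617 -0.198  0.04 ]
orange [498, 245, 13, 16, 109] [ 0.469 -0.406  0.04 ]
white [331, 158, 67, 25, 1250] [ 0.645 -0.123  0.04 ]
white [462, 161, 38, 7, 156] [ 0.657 -0.369  0.04 ]
white [456, 172, 44, 46, 913] [ 0.593 -0.35   0.04 ]
white [331, 203, 69, 28, 1277] [ 0.548 -0.124  0.04 ]
white [338, 246, 70, 30, 1315] [ 0.456 -0.138  0.04 ]
red [465, 216, 11, 5, 36] [ 0.544 -0.343  0.04 ]
```

View pics/t6.png

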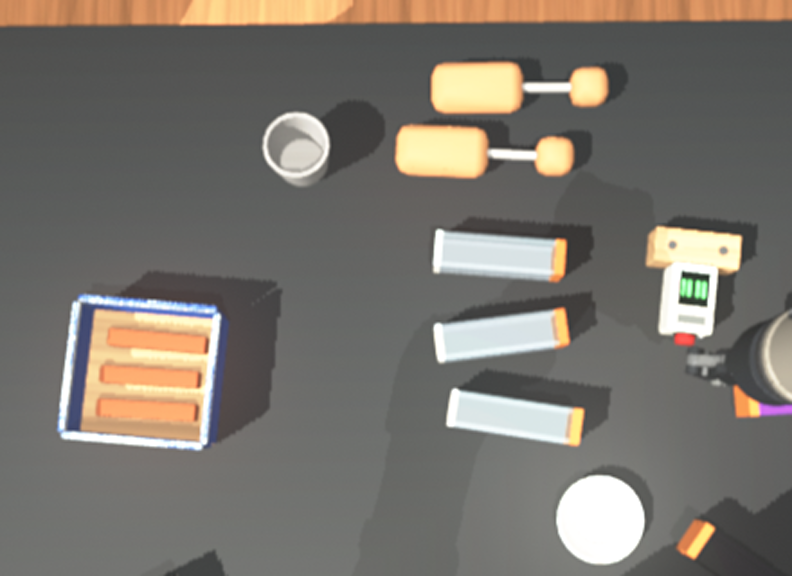

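The final picture shows three bars flat in the upright tray at (155,375). The tubes are flat, the timer stands at the stop (690,300), the bystanders are in place and the robot is clear.

```bash
python3 -c "
from bench import r
print(r.hand_in())"
```

```text
the job is handed in; nothing more can be done
None
```

I handed the job in, with no verdict returned: all four tray sides are up, the three bars lie flat in the tray, the empty tubes lie on the bench, and the timer's button was pressed (about 16 N) against the stop, where the timer still stands; the cup, plate and shoe inserts look untouched.

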